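# Cure a batch of battery packs in the UV tray

## Task

Lay every battery pack that is on the bench flat in the UV curing tray, label up and not on top of one another, and close the tray's open front by laying the steel bar on the bench flush along it, covering the opening from end to end. With the packs in and the bar flush, fire the lamps: press the pedal down to its stop and hold it there for three seconds, let it come right up, and do the same once more. Then lay the bar back straight along the middle of its black rubber mat, and leave the packs in the tray and the other things on the bench where they are.

Things in the scene. Friction and masses are not known exactly. Their poses are not given: they have to be found in the camera images.
- tray: white-walled UV tray, fixed. Origin at bench level, middle of the inner floor; x points from the open front to the back wall. Inner floor 200 (x) by 220 (y) mm, 6 mm above the bench; side and back walls 6 mm thick, 30 mm high. No front wall: the front edges of floor and side walls lie at x = -100 mm, so the bar, on the bench, is flush with its centre line at x = -115 mm, along the tray's y
- bar: straight steel closing bar, 230 x 30 x 20 mm (its x, y, z), about 0.35 kg, with a red grip rib 70 x 16 mm along its middle on top, from 20 to 45 mm above its underside. Origin at the centre of its underside; the same either way round
- bar_end_a (a point): centre of the bar's end face at its +x end, 10 mm above its underside
- bar_end_b (a point): centre of the bar's end face at its -x end, 10 mm above its underside
- mat: black rubber mat for the bar, 260 x 70 x 4 mm (its x, y, z), fixed to the bench; origin at the centre of its underside
- pedal_base: grey base of the pedal, 165 x 96 mm, fixed; origin at the centre of its underside. Hinge axis parallel to its y, at x = +62 mm, 34 mm above the bench; the black treadle with a yellow pad reaches from the hinge towards -x, 140 mm long, 76 mm wide, its free -x end standing up (about 70 mm above the bench)
- pedal_pad (a point): point to press: on top of the treadle's yellow pad, 100 mm from the hinge, on its centre line (moves with it); 22 mm travel, about 10 N at the stop
- pedal (a joint): treadle angle, rad: 0 = up, 0.22 = down on its stop; it springs back up when released
- pack1: rebuilt battery pack: black block 76 x 36 x 18 mm (its x, y, z) with an orange label and a brass strip on top, about 90 g; origin at the centre of its underside, z up when the label is up. The number of packs differs from start to start; an absent pack has no pose
- pack2: rebuilt battery pack: black block 76 x 36 x 18 mm (its x, y, z) with an orange label and a brass strip on top, about 90 g; origin at the centre of its underside, z up when the label is up. The number of packs differs from start to start; an absent pack has no pose
- pack3: rebuilt battery pack: black block 76 x 36 x 18 mm (its x, y, z) with an orange label and a brass strip on top, about 90 g; origin at the centre of its underside, z up when the label is up. The number of packs differs from start to start; an absent pack has no pose
- pack4: rebuilt battery pack: black block 76 x 36 x 18 mm (its x, y, z) with an orange label and a brass strip on top, about 90 g; origin at the centre of its underside, z up when the label is up. The number of packs differs from start to start; an absent pack has no pose
- pack5: rebuilt battery pack: black block 76 x 36 x 18 mm (its x, y, z) with an orange label and a brass strip on top, about 90 g; origin at the centre of its underside, z up when the label is up. The number of packs differs from start to start; an absent pack has no pose
- tape: bystander: roll of clear tape lying flat, 90 mm across, 48 mm high; origin at the centre of its underside
- pot: bystander: green pot with a white lid, 62 mm across, 66 mm high; origin at the centre of its underside
- handset: bystander: dark handset lying flat, 150 x 74 x 10 mm; origin at the centre of its underside

How it is judged:
By the outcome, as a careful person would: the job done as asked, in the order asked, and still so for the second after the job is handed in, with the robot touching nothing.
Of pack1, pack2, pack3, pack4, pack5 only 3 to 5 are there at a start; the rules pass over those that are not, and their reading is None.
At some moment in a run one of pack1, pack2, pack3, pack4, pack5 may be knocked a few centimetres aside while the robot is not near it.
Once in a run the grip may slacken for a moment while it holds something.
It also fails if it takes over 208 s, if anything falls off the work surface, if the arm or the gripper's body presses on something with over 40 N, if the wrist force passes 120 N, or if a joint passes its speed limit or range.

## Robot

A 6-joint arm with a two-finger parallel gripper is mounted at the origin on the work surface. World frame = base frame: x ahead of the robot, y to its left, z up, the work surface at z = 0. Lengths are in m, angles in rad, forces in N, time in s.
With the tool pointing down it reaches from about 0.35 to 0.85 m from the base axis. Payload 8.1 kg.
Tool frame: the origin (TCP) lies at the very end of the fingers, on their centre line; the grasp point (between the pads) lies behind it (grip_depth is the z of the grasp point in the tool frame, in m); z points along the fingers, y is the line along which they close (so a half turn about z gives the same grasp; the last joint's range is limited). The gripper opens to 85 mm and grips with 20 to 120 N. Pads are 22 mm wide; open, the fingers measure 114 mm over their backs; the gripper's body (76 mm by 85 mm) begins 54 mm behind the grasp point. The pads swing forward as they close: fully open they stand 13 mm farther back than shut.
Start: joints at [-1.318, 0.13, 1.488, -0, 1.523, -0.085], TCP at [0.199, -0.566, 0.231] pointing down, gripper open.
Joint ranges: [-2.96, 2.96], [-0.89, 2.26], [0.02, 2.5], [-1.34, 4.48], [0, 2.73], [-2.66, 2.66]. Speed limits (rad/s): [2.39, 2.39, 2.79, 3.14, 3.14, 3.14].

## Interface

Orientations are given as a rotation vector (axis times angle).
In Python, from workcell import * gives the robot as it stands. The module is installed in compiled form; this text tells all that it offers.
- The arm moves only by the tool apply_moves, never from a script. Its arguments are lists of equal length, an entry for each row: "translation": the shift along the tool's x, y, z in units of 50 mm (1.0 is 50 mm), a list of three; "delta_rot": the turn, a rotation vector about the tool's x, y, z in units of 6 degrees (1.0 is 6 degrees), a list of three; "jaw": the finger opening in mm, from 0 to 85.4. A call has 1 to 20 rows; each row shifts and turns the commanded pose from where the row before left it, along the tool's axes as they then stand; what a row does not reach is not made up. A row lasts 1/10 s, in which the tool goes at most 50 mm and 8.59 degrees, less where a joint would pass 70% of its speed; a pose out of reach is approached as far as the arm can. A call is refused whole if a number of a shift passes 1 or a number of a turn 1, either way. A call with a gripper value outside its range is refused whole. The fingers move at their own pace and stop on an object; "grip_force" is the grip in N (left out, the last holds). Time passes only in rows, so rows that do not move let the fingers close. It gives the time, the measured TCP pose, the force, the opening and the grip force at its end, in the units of the state.
- sense(): the state, without advancing time (a new reading comes with each control period).
- camera(name): name is "side" or "top"; returns a dict with "frame" (480x640x3 uint8, red, green, blue), "vfov" (degrees; the focal length in pixels is half the picture's height over the tangent of half this angle, whatever the lens; pixels are square), "cx", "cy" (the principal point, pixels), "k1" (the pictures are not rectified: a ray, as slopes to the right and down, at radius r is drawn at 1 + k1 r^2 times it, then the intrinsics apply), "extrinsics" (4x4, takes a point from world to camera coordinates). Camera axes: x right, y up, looking along -z (the intrinsics and any distortion apply to the point x, -y, -z); pixel columns grow to the right and rows downward; lengths in m; the calibration is good to about 2 mm. A picture is of the moment at which its call begins. There is no depth.
- sign_off(): hands the job in; it is judged then, once.
Trained networks look in a picture, given as the dict that the camera call returned (one of the last four; its "shot" number tells which), for a name from the list of things; names that differ only in an ending like _2 or _b are one class to them, and where a whole thing is asked for, a point or a joint stands for the part that bears it (a point fixed in the world has none). Each returns a list of dicts, best first, with "score" (0 to 1); they miss things now and then, are a little off and sometimes report something else, mostly with a low value. They report only what shows in the picture. A call takes as long as a camera call.
- masks_of(label, picture): "mask" (480x640 bool, what is visible of it) and "pixel" ([column, row] in pixels, amid what is visible of it).
- tip_of(label, picture): "pixel" ([column, row] in pixels: a listed point, or the origin of a listed thing).
The state is a dict: "clock": time; "joint_positions": joint angles; "qd": joint speeds; "joint_efforts": joint torques, N m; "tool_pos": TCP position; "orientation": TCP orientation; "force": force on the tool from outside, world axes, zero at the start; "torque": the same for the moment, N m; "opening": finger opening in m; "grip_force": force on a finger pad.
Only numpy, scipy, OpenCV 4.12 (cv2) and the standard library are available. Lean on these libraries where they do the work, as an engineer would, in place of code of your own. Each camera call takes 0.05 s, during which the arm holds its last target. There are 200 camera calls.

## Working session

There is one attempt and no reset: what is moved stays moved. The work goes in short steps, Python scripts to look and compute and a tool call to move; the robot and the scene stay as the last step left them, time stands still between calls to the robot, and variables do not carry over. Pictures are saved under pics/ and viewed, at most 14 in all, crops included, and the job is handed in when it is done.

Besides the shell and the picture viewer there is one more tool, called after "Emit:" as a command line: name --argument value ..., lists and objects as JSON in quotes. apply_moves: Moves the arm, as the interface text tells. Its arguments: {"type":"object","properties":{"translation":{"type":"array","items":{"type":"array","items":{"type":"number"}}},"delta_rot":{"type":"array","items":{"type":"array","items":{"type":"number"}}},"jaw":{"type":"array","items":{"type":"number"}},"grip_force":{"type":"number"}},"required":["translation","delta_rot","jaw"]}

```bash
mkdir -p pics
cat > h.py <<'E'
from workcell import *
import numpy as np, cv2
from scipy.spatial.transform import Rotation as R
def cam(n):
    p=camera(n); return p
def K(p):
    f=240/np.tan(np.radians(p["vfov"])/2); return f
def ray(p,px):
    f=K(p); d=np.array([(px[0]-p["cx"])/f,(px[1]-p["cy"])/f]); u=d.copy()
    for _ in range(20): u=d/(1+p["k1"]*(u@u))
    E=np.array(p["extrinsics"]); Rm=E[:3,:3]; o=-Rm.T@E[:3,3]
    return o,Rm.T@np.array([u[0],-u[1],-1.0])
def at(p,px,z):
    o,d=ray(p,px); return o+d*(z-o[2])/d[2]
def proj(p,X):
    E=np.array(p["extrinsics"]); c=E[:3,:3]@np.asarray(X)+E[:3,3]
    u=np.array([c[0],-c[1]])/-c[2]; u=u*(1+p["k1"]*(u@u)); return u*K(p)+[p["cx"],p["cy"]]
def mrect(p,m,z):
    """min-area rectangle of a mask projected to height z: centre, (long,short), yaw of long"""
    c=max(cv2.findContours(m.astype(np.uint8),0,1)[0],key=cv2.contourArea)[:,0]
    P=np.array([at(p,q,z)[:2] for q in c],np.float32)
    (cx,cy),(w,h),a=cv2.minAreaRect(P*1000)
    if w<h: w,h,a=h,w,a+90
    a=(a+90)%180-90
    return np.round([cx,cy,w,h,a],1)
def save(p,n): cv2.imwrite(f"pics/{n}.png",p["frame"][:,:,::-1])
E
cat > look.py <<'E'
from h import *
import sys
s=sense(); print(s["clock"],s["tool_pos"],s["orientation"],s["opening"])
for n in ("top","side"):
    p=cam(n); save(p,n+"0")
    E=np.array(p["extrinsics"]); print(n,-E[:3,:3].T@E[:3,3],p["vfov"],p["k1"])
    for l,z in (("pack1",.018),("tray",.03),("bar",.02),("mat",.004),("pedal_base",.0),("tape",.048),("pot",.066),("handset",.01)):
        for r in masks_of(l,p):
            if r["score"]>.2: print(n,l,round(r["score"],2),np.round(r["pixel"]),r["mask"].sum(),mrect(p,r["mask"],z))
    for l,z in (("bar_end_a",.01),("pedal_pad",.06),("tray",0),("mat",0),("bar",0),("pedal_base",0),("pack1",0)):
        for r in tip_of(l,p):
            if r["score"]>.2: print(n,"tip",l,round(r["score"],2),np.round(r["pixel"]),np.round(at(p,r["pixel"],z)*1000))
E
python3 look.py; python3 -c "
from workcell import *
import workcell;print([x for x in dir(workcell) if x[0]!='_']); s=sense(); print(s)"
```

```text
0.0 [ 0.19873699 -0.56552555  0.2302186 ] [-3.09500434e+00 -5.27770240e-01  2.12340093e-04] 0.08571967603136163
top [0.37806758 0.00797684 1.26530167] 42.604958401881404 -0.156198062962785
top pack1 0.98 [200. 240.] 649 [589.6 249.2  78.2  38.6  21.5]
top pack1 0.61 [134. 313.] 652 [440.5 375.5  74.6  39.9   3.8]
top pack1 0.57 [134. 259.] 662 [550.1 378.1  75.4  43.8   1.9]
top tray 0.9 [295. 254.] 12080 [568.5  45.7 232.8 227.4 -87.1]
top tray 0.51 [425. 282.] 1704 [ 520.8 -212.5  227.    32.8    0.7]
top bar 0.57 [424. 281.] 1713 [ 521.9 -214.3  228.8   33.     0.7]
top mat 0.7 [412. 284.] 2449 [ 5.198e+02 -2.082e+02  2.603e+02  7.240e+01  4.000e-01]
top pedal_base 0.78 [498. 283.] 3835 [ 517.4 -381.9  164.6  111.8    0.7]
top tape 0.77 [135. 194.] 1202 [670.2 370.  102.   87.3  54. ]
top pot 0.65 [139. 260.] 681 [542.7 365.3  74.3  36.9   4.2]
top pot 0.55 [209. 174.] 935 [720.4 232.7  79.6  61.9  36. ]
top handset 0.6 [439. 177.] 2429 [ 742.7 -241.5  152.5   77.5   17.6]
top tip bar_end_a 0.96 [423. 338.] [ 402. -213.   10.]
top tip bar_end_a 0.67 [424. 224.] [ 637. -215.   10.]
[... 2139 characters left out ...]
.6, 'joint_positions': array([-1.31836911e+00,  1.30429586e-01,  1.48816614e+00, -3.15424137e-06,
        1.52302831e+00, -8.54065924e-02]), 'qd': array([-8.71583706e-05, -1.03421106e-03, -1.07421090e-03,  7.46732202e-05,
       -9.49279507e-04,  3.57070278e-04]), 'joint_efforts': array([ 5.46400115e-04, -5.69302905e+01, -5.00852108e+01,  2.57680324e-05,
        1.14817733e-03, -7.18371069e-06]), 'tool_pos': array([ 0.19888442, -0.56608574,  0.23129315]), 'orientation': array([-3.09684911e+00, -5.28143134e-01,  9.04273374e-06]), 'force': array([ 0.46726457, -1.19723653,  0.05385795]), 'torque': array([ 0.01622476,  0.05660173, -0.00314104]), 'grip_force': 0.0, 'opening': 0.08532440131922195}
```

View pics/top0.png

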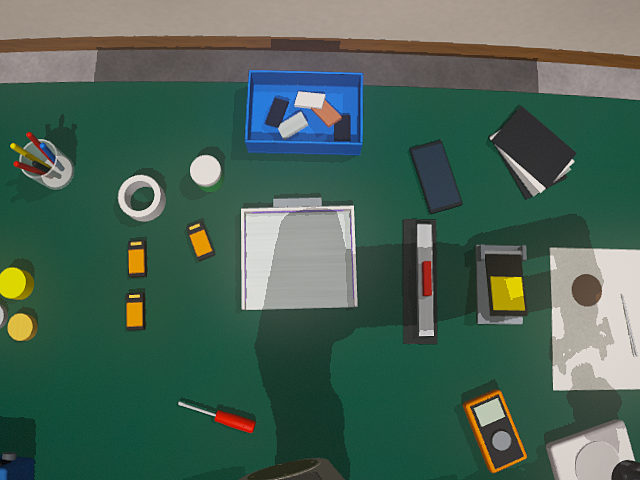

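View pics/side0.png

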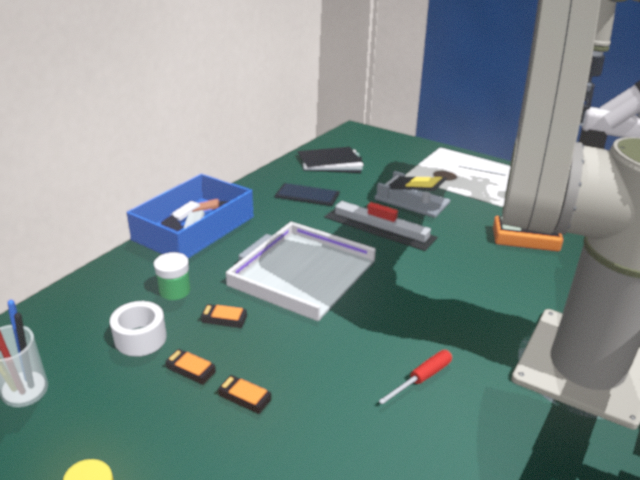

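```bash
python3 -c "
from workcell import *
print(grip_depth)"
```

```text
-0.0187
```

The top view shows three packs, all label up, at pixels (200,240), (137,259) and (136,312). The tray is at (298,257) with its open front towards the robot. The bar is on the mat at (424,281), and the pedal is at (500,285) with its yellow pad at (507,294). The side view agrees. Next I refine the poses by fitting box models to the masks from both views.

```bash
cat > fit.py <<'E'
from h import *
from scipy.optimize import minimize
from scipy.spatial import ConvexHull
def bx(x0,x1,y0,y1,z0,z1): return np.array([[x,y,z] for x in (x0,x1) for y in (y0,y1) for z in (z0,z1)],float)
M=dict(pack=[bx(-38,38,-18,18,0,18)],bar=[bx(-115,115,-15,15,0,20),bx(-35,35,-8,8,20,45)],
 tray=[bx(-100,106,-116,116,0,6),bx(-100,106,-116,-110,0,30),bx(-100,106,110,116,0,30),bx(100,106,-116,116,0,30)],
 mat=[bx(-130,130,-35,35,0,4)])
S=4
def sil(p,boxes,q,z0):
    im=np.zeros((480*S,640*S),np.uint8); c,s=np.cos(q[2]),np.sin(q[2])
    for b in boxes:
        w=np.c_[b[:,0]*c-b[:,1]*s+q[0],b[:,0]*s+b[:,1]*c+q[1],b[:,2]+z0]/1000
        u=np.array([proj(p,v) for v in w])*S+(S-1)/2; h=u[ConvexHull(u).vertices]
        cv2.fillConvexPoly(im,np.round(h*16).astype(np.int32),255,shift=4)
    return cv2.resize(im,(640,480),interpolation=cv2.INTER_AREA)/255.
def fit(kind,views,q0,z0=0):
    """views: list of (picture, mask); q=(x,y mm,yaw rad)"""
    def cost(q):
        c=0
        for p,m in views:
            a=sil(p,M[kind],q,z0); c+=1-np.minimum(a,m).sum()/np.maximum(a,m).sum()
        return c/len(views)
    q0=np.array(q0,float)
    r=minimize(cost,q0,method="Nelder-Mead",options=dict(initial_simplex=[q0,q0+[8,0,0],q0+[0,8,0],q0+[0,0,.1]],maxfev=90,xatol=.05,fatol=1e-4))
    return r.x,r.fun
def near(label,p,xy,z,tol=40):
    best=None
    for r in masks_of(label,p):
        c=at(p,r["pixel"],z)[:2]*1000
        d=np.hypot(*(c-xy))
        if d<tol and (best is None or d<best[0]): best=(d,r["mask"])
    return None if best is None else best[1]
def measure(kind,label,q0,z0=0,cams=("top","side"),zc=.015,tol=40,sep=True):
    vs=[]
    for n in cams:
        p=camera(n); m=near(label,p,np.array(q0[:2]),zc,tol)
        if m is not None: vs.append((n,p,m.astype(float)))
    out=[]
    for n,p,m in vs:
        if sep:
            q,f=fit(kind,[(p,m)],q0,z0); print(kind,n,np.round([q[0],q[1],np.degrees(q[2])],1),round(f,3))
    q,f=fit(kind,[(p,m) for n,p,m in vs],q0,z0)
    print(kind,"both",np.round([q[0],q[1],np.degrees(q[2])],1),round(f,3)); return q
E
python3 - <<'E'
from fit import *
measure("tray","tray",(562,45,0.03),tol=60)
measure("bar","bar",(520,-213,0.01),z0=4)
measure("mat","mat",(520,-206,0.01),tol=30)
for q in ((589,249,.37),(440,376,.06),(550,376,.03)): measure("pack","pack1",q)
for n in ("top","side"):
    p=camera(n)
    for l in ("pedal_pad","pedal_base"):
        for r in tip_of(l,p)[:2]: print(n,l,r["score"],np.round(at(p,r["pixel"],.062 if "pad" in l else 0)*1000))
    f=p["frame"].astype(int); m=(f[...,0]>150)&(f[...,1]>130)&(f[...,2]<90)
    if n=="top": m[:, :470]=0
    else: m[:150]=0;m[210:]=0;m[:,:380]=0
    print(n,"yellow",m.sum(),mrect(p,m,.062))
print(sense()["clock"])
E
```

```text
tray top [556.8  45.3   2.6] 0.05
tray side [559.1  41.4   2.9] 0.041
tray both [557.8  43.8   2.6] 0.054
bar top [ 521.4 -215.1    0.9] 0.062
bar side [ 519.7 -217.1    2.2] 0.097
bar both [ 521.4 -215.2    0.9] 0.09
mat top [ 5.204e+02 -2.074e+02  1.000e-01] 0.452
mat both [ 5.204e+02 -2.074e+02  1.000e-01] 0.452
pack top [589.9 249.7  24.2] 0.09
pack side [591.7 249.   26.7] 0.058
pack both [590.5 249.4  24.9] 0.083
pack top [440.7 378.5   5.5] 0.069
pack side [441.3 375.    3.8] 0.101
pack both [440.9 378.    5.4] 0.099
pack top [550.  381.8   4.2] 0.102
pack side [552.6 379.3   4.5] 0.133
pack both [549.8 381.6   3.7] 0.127
top pedal_pad 0.71 [ 484. -373.   62.]
top pedal_pad 0.31 [442. 360.  62.]
top pedal_base 0.96 [ 519. -372.    0.]
top pedal_base 0.58 [675. 371.   0.]
top yellow 1356 [ 492.1 -374.6   66.3   64.2  -88.8]
side pedal_pad 0.85 [ 491. -389.   62.]
side pedal_pad 0.62 [ 482. -116.   62.]
side pedal_base 0.67 [ 518. -395.    0.]
side pedal_base 0.4 [549. 366.   0.]
side yellow 86 [ 488.6 -374.7   97.6   48.1   42.9]
3.1
```

Emit:
apply_moves --translation '[[0.5, -0.5, 0], [0.8, -0.5, 0], [0.8, -0.6, 0], [0.8, -0.8, 0], [0.8, -0.8, 0], [0.6, -1, 0], [0.4, -1, 0], [0, -1, 0], [0, -1, 0], [0, -1, 0], [0, -1, 0], [0, -1, 0], [0, -1, 0], [0, -1, 0], [0, -1, 0], [0, -0.5, 0]]' --delta_rot '[[0, 0, 0.8], [0, 0, 0.8], [0, 0, 0.8], [0, 0, 0.82], [0, 0, 0], [0, 0, 0], [0, 0, 0], [0, 0, 0], [0, 0, 0], [0, 0, 0], [0, 0, 0], [0, 0, 0], [0, 0, 0], [0, 0, 0], [0, 0, 0], [0, 0, 0]]' --jaw '[70, 70, 70, 70, 70, 70, 70, 70, 70, 70, 70, 70, 70, 70, 70, 70]' --grip_force 40

```text
clock: 4.7
tool_pos: [0.3919, 0.1278, 0.2317]
orientation: [-3.14, -0.005, -0.001]
force: [0.8, -0.5, 0.1]
opening: 0.0699
grip_force: 0.0
```

Emit:
apply_moves --translation '[[0.8, -0.5, 0], [0.8, -0.5, 0], [0.8, -0.5, 0], [0.8, -0.5, 0.3], [0.77, -0.43, 0.5], [0, 0, 0.6], [0, 0, 0.6], [0, 0, 0.6], [0, 0, 0.5], [0, 0, 0.5], [0, 0, 0]]' --delta_rot '[[0, 0, 0], [0, 0, 0], [0, 0, 0], [0, 0, 0], [0, 0, 0], [0, 0, -0.85], [0, 0, -0.85], [0, 0, -0.85], [0, 0, -0.85], [0, 0, -0.75], [0, 0, 0]]' --jaw '[70, 70, 70, 70, 70, 70, 70, 70, 70, 70, 70]'

```text
clock: 5.8
tool_pos: [0.587, 0.2446, 0.0469]
orientation: [3.066, 0.68, -0.012]
force: [-0.7, -1.0, -0.3]
opening: 0.0698
grip_force: 0.0
```

Run:
```python
from fit import *
s=sense(); print(s["clock"],s["tool_pos"],s["orientation"]); r=R.from_rotvec(s["orientation"]).as_matrix(); print(np.degrees(np.arctan2(r[1,0],r[0,0])))
p=camera("side"); save(p,"a1")
m=near("pack1",p,np.array([590,249]),.015)
if m is not None: print(m.sum(),mrect(p,m,.018))
```

```text
5.8 [0.58701928 0.24461797 0.04689468] [ 3.06632975  0.68002046 -0.01231685]
25.00846506115214
789 [584.1 256.7  80.2  54.5  23.7]
```

View pics/a1.png

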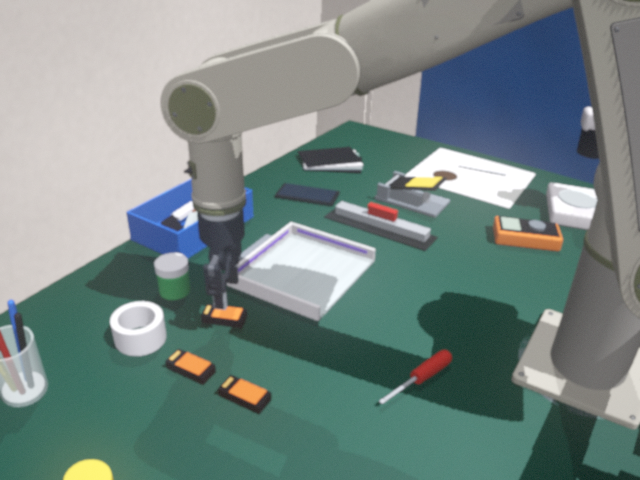

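The gripper is above the pack at pixel (222,315) and lined up with it, and the pack hasn't moved. I'll correct by about 5 mm, descend and grip.

Emit:
apply_moves --translation '[[0.1, -0.06, 0.3], [0, 0, 0.3], [0, 0, 0.26], [0, 0, 0], [0, 0, 0], [0, 0, 0], [0, 0, 0], [0, 0, 0], [0, 0, 0]]' --delta_rot '[[0, 0, 0], [0, 0, 0], [0, 0, 0], [0, 0, 0], [0, 0, 0], [0, 0, 0], [0, 0, 0], [0, 0, 0], [0, 0, 0]]' --jaw '[70, 70, 70, 30, 30, 30, 30, 30, 30]' --grip_force 50

```text
clock: 6.8
tool_pos: [0.594, 0.2506, 0.0093]
orientation: [-3.068, -0.678, -0.002]
force: [0.1, -0.8, 2.7]
opening: 0.0346
grip_force: 50.1
```

Emit:
apply_moves --translation '[[0, 0, -0.3], [0, 0, -0.6], [0, 0, -0.7], [0, 0, 0]]' --delta_rot '[[0, 0, 0], [0, 0, 0], [0, 0, 0], [0, 0, 0]]' --jaw '[30, 30, 30, 30]'

```text
clock: 7.2
tool_pos: [0.5977, 0.2519, 0.0965]
orientation: [-3.066, -0.678, -0.017]
force: [1.3, 0.1, -0.3]
opening: 0.0344
grip_force: 49.9
```

Emit:
apply_moves --translation '[[0, 0, 0], [0, 0, 0], [0, 0, 0], [0, 0, 0], [0, 0, 0], [-0.1, 0.5, 0], [-0.15, 0.8, 0], [-0.15, 0.9, 0], [-0.15, 0.9, 0], [-0.15, 0.9, 0], [-0.15, 0.8, 0], [-0.12, 0.52, 0], [0, 0, 0.4], [0, 0, 0.4], [0, 0, 0]]' --delta_rot '[[0, 0, 0.7], [0, 0, 0.8], [0, 0, 0.8], [0, 0, 0.8], [0, 0, 0.62], [0, 0, 0], [0, 0, 0], [0, 0, 0], [0, 0, 0], [0, 0, 0], [0, 0, 0], [0, 0, 0], [0, 0, 0], [0, 0, 0], [0, 0, 0]]' --jaw '[30, 30, 30, 30, 30, 30, 30, 30, 30, 30, 30, 30, 30, 30, 30]'

```text
clock: 8.7
tool_pos: [0.5548, -0.0175, 0.0462]
orientation: [-3.14, -0.07, 0.008]
force: [-0.6, -0.8, -0.6]
opening: 0.0341
grip_force: 49.9
```

```bash
cat > st.py <<'E'
from h import *
def st():
    s=sense(); r=R.from_rotvec(s["orientation"]).as_matrix(); y=np.degrees(np.arctan2(r[1,0],r[0,0]))
    print("t",s["clock"],"pos",np.round(s["tool_pos"]*1000,1),"yaw",round(y,1),"tilt",np.round(r[:2,2],3),"F",np.round(s["force"],1),"open",round(s["opening"]*1000,1),"j",np.round(s["joint_positions"],2))
    return s["tool_pos"]*1000,y
def go(x,y,z,yaw=None):
    p,a=st(); c,s=np.cos(np.radians(a)),np.sin(np.radians(a)); d=np.array([x,y,z])-p
    print("  units",np.round([(d[0]*c+d[1]*s)/50,(d[0]*s-d[1]*c)/50,-d[2]/50],2),"rot",None if yaw is None else round(-((yaw-a+180)%360-180)/6,2))
E
python3 -c "
from st import *
go(560.6,-16,13,2.7)"
```

```text
t 8.7 pos [554.8 -17.5  46.2] yaw 2.6 tilt [-0.005  0.001] F [-0.6 -0.8 -0.6] open 34.1 j [-0.12  0.18  1.78  0.    1.18  1.4 ]
  units [ 0.12 -0.03  0.66] rot -0.02
```

Emit:
apply_moves --translation '[[0.12, -0.03, 0.3], [0, 0, 0.2], [0, 0, 0.1], [0, 0, 0]]' --delta_rot '[[0, 0, 0], [0, 0, 0], [0, 0, 0], [0, 0, 0]]' --jaw '[30, 30, 30, 30]'

```text
clock: 9.1
tool_pos: [0.5625, -0.0154, 0.0181]
orientation: [-3.141, -0.072, 0.002]
force: [-0.1, 0.3, -0.6]
opening: 0.0338
grip_force: 49.9
```

```bash
python3 -c "
from st import *
go(560.6,-16,13,2.7)"
```

```text
t 9.1 pos [562.5 -15.4  18.1] yaw 2.6 tilt [-0.002  0.   ] F [-0.1  0.3 -0.6] open 33.8 j [-0.12  0.24  1.78 -0.    1.13  1.41]
  units [-0.04  0.01  0.1 ] rot -0.01
```

Emit:
apply_moves --translation '[[0, 0, 0.06], [0, 0, 0.04], [0, 0, 0]]' --delta_rot '[[0, 0, 0], [0, 0, 0], [0, 0, 0]]' --jaw '[30, 30, 30]'

```text
clock: 9.4
tool_pos: [0.5637, -0.0157, 0.0152]
orientation: [3.141, 0.072, 0.001]
force: [-5.2, 1.4, 9.7]
opening: 0.0345
grip_force: 51.0
```

Emit:
apply_moves --translation '[[0, 0, 0], [0, 0, 0], [0, 0, 0], [0, 0, -0.3], [0, 0, -0.6], [0, 0, -0.6], [0, -0.6, -0.3], [0, -0.9, 0], [0, -0.9, 0], [0, -0.6, 0], [0, 0, 0]]' --delta_rot '[[0, 0, 0], [0, 0, 0], [0, 0, 0], [0, 0, 0], [0, 0, 0], [0, 0, 0], [0, 0, 0], [0, 0, 0], [0, 0, 0], [0, 0, 0], [0, 0, 0]]' --jaw '[55, 55, 60, 60, 60, 60, 60, 60, 65, 65, 65]'

```text
clock: 10.5
tool_pos: [0.5562, 0.138, 0.105]
orientation: [-3.139, -0.078, -0.002]
force: [-0.2, 0.8, -0.7]
opening: 0.0652
grip_force: 0.0
```

```bash
cat > packs.py <<'E'
from fit import *
from st import *
import sys
st()
p=camera("top"); p2=camera("side")
if len(sys.argv)>1: save(p,sys.argv[1]+"t"); save(p2,sys.argv[1]+"s")
seen=[]
for n,pp in (("top",p),("side",p2)):
    for r in masks_of("pack1",pp):
        if r["score"]<.3 : continue
        g=mrect(pp,r["mask"],.018)
        if not(60<g[2]<100): continue
        c=g[:2]
        if any(np.hypot(*(c-s))<30 for s in seen): continue
        seen.append(c)
        q0=(g[0],g[1],np.radians(g[4])); 
        tray=abs(c[0]-558)<115 and abs(c[1]-44)<125
        v=[(pp,r["mask"].astype(float))]
        o=p2 if n=="top" else p
        m=near("pack1",o,c,.012,30)
        if m is not None: v.append((o,m.astype(float)))
        q,f=fit("pack",v,q0,6 if tray else 0); print(n,len(v),round(r["score"],2),"TRAY" if tray else "bench",np.round([q[0],q[1],np.degrees(q[2])],1),round(f,2))
E
python3 packs.py b
```

```text
t 10.5 pos [556.2 138.  105. ] yaw 2.8 tilt [0.001 0.001] F [-0.2  0.8 -0.7] open 65.2 j [0.15 0.15 1.7  0.   1.29 1.67]
top 2 0.9 bench [550.4 381.8   5.3] 0.13
top 2 0.83 TRAY [ 5.603e+02 -1.520e+01  3.000e-01] 0.12
side 1 0.88 bench [441.7 376.1   4.7] 0.08
side 1 0.3 bench [ 708.2 -248.3   19.5] 0.22
```

View pics/bt.png

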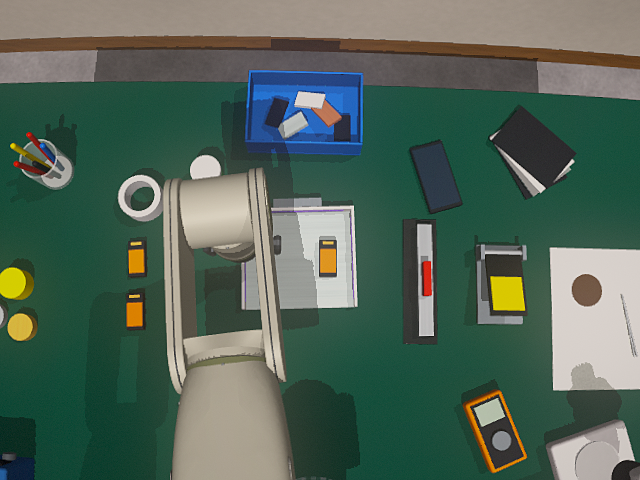

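The first pack lies label up in the tray at (328,258). The other two haven't moved, so I go to the second one.

Emit:
apply_moves --translation '[[0.02, -0.6, 0], [0.02, -0.9, 0], [0.02, -0.9, 0], [0.02, -0.9, 0], [0.02, -0.9, 0], [0.02, -0.66, 0.3], [0, 0, 0.4], [0, 0, 0.4], [0, 0, 0]]' --delta_rot '[[0, 0, 0], [0, 0, 0], [0, 0, 0], [0, 0, 0], [0, 0, 0], [0, 0, -0.28], [0, 0, 0], [0, 0, 0], [0, 0, 0]]' --jaw '[65, 65, 65, 65, 65, 65, 65, 65, 65]'

```text
clock: 11.8
tool_pos: [0.549, 0.3755, 0.0445]
orientation: [3.136, 0.117, -0.009]
force: [-0.6, -0.8, -1.8]
opening: 0.0651
grip_force: 0.0
```

```bash
python3 -c "
from st import *
go(550.5,381,5,4.5)
from fit import *
measure('pack','pack1',(550,381,.08),cams=('side',),sep=False)"
```

```text
t 11.8 pos [549.  375.5  44.5] yaw 4.3 tilt [-0.006 -0.003] F [-0.6 -0.8 -1.8] open 65.1 j [ 0.52  0.46  1.45 -0.    1.24  2.02]
  units [ 0.04 -0.11  0.79] rot -0.04
pack both [551.  379.8   2.1] 0.215
```

Emit:
apply_moves --translation '[[0.04, -0.1, 0.3], [0, 0, 0.3], [0, 0, 0.19], [0, 0, 0], [0, 0, 0], [0, 0, 0], [0, 0, 0], [0, 0, 0]]' --delta_rot '[[0, 0, 0], [0, 0, 0], [0, 0, 0], [0, 0, 0], [0, 0, 0], [0, 0, 0], [0, 0, 0], [0, 0, 0]]' --jaw '[65, 65, 65, 65, 30, 30, 30, 30]'

```text
clock: 12.7
tool_pos: [0.5535, 0.3827, 0.0101]
orientation: [-3.139, -0.118, -0.002]
force: [-0.7, 0.7, 3.4]
opening: 0.0345
grip_force: 50.1
```

Emit:
apply_moves --translation '[[0, 0, 0], [0, 0, -0.3], [0, 0, -0.6], [0, 0, -0.7], [0, 0, 0]]' --delta_rot '[[0, 0, 0], [0, 0, 0], [0, 0, 0], [0, 0, 0], [0, 0, 0]]' --jaw '[30, 30, 30, 30, 30]'

```text
clock: 13.2
tool_pos: [0.5564, 0.3845, 0.097]
orientation: [-3.134, -0.118, -0.014]
force: [1.0, -0.1, 0.6]
opening: 0.0341
grip_force: 50.0
```

```bash
python3 -c "
from st import *
go(558,44,100,2.7)"
```

```text
t 13.2 pos [556.4 384.5  97. ] yaw 4.3 tilt [0.009 0.005] F [ 1.  -0.1  0.6] open 34.1 j [0.53 0.41 1.4  0.   1.32 2.02]
  units [-0.48  6.79 -0.06] rot 0.27
```

Emit:
apply_moves --translation '[[-0.06, 0.5, 0], [-0.06, 0.8, 0], [-0.06, 0.9, 0], [-0.06, 0.9, 0], [-0.06, 0.9, 0], [-0.06, 0.9, 0], [-0.06, 0.9, 0], [-0.06, 0.99, 0], [0, 0, 0.5], [0, 0, 0.5], [0, 0, 0.4], [0, 0, 0]]' --delta_rot '[[0, 0, 0], [0, 0, 0], [0, 0, 0], [0, 0, 0], [0, 0, 0], [0, 0, 0], [0, 0, 0], [0, 0, 0.27], [0, 0, 0], [0, 0, 0], [0, 0, 0], [0, 0, 0]]' --jaw '[30, 30, 30, 30, 30, 30, 30, 30, 30, 30, 30, 30]'

```text
clock: 14.4
tool_pos: [0.5521, 0.0417, 0.0167]
orientation: [-3.141, -0.073, 0.007]
force: [-1.1, 0.5, 0.1]
opening: 0.0344
grip_force: 53.0
```

```bash
python3 -c "
from st import *
go(560,44,14,2.7)"
```

```text
t 14.4 pos [552.1  41.7  16.7] yaw 2.6 tilt [-0.005  0.   ] F [-1.1  0.5  0.1] open 34.4 j [-0.02  0.22  1.8  -0.    1.12  1.51]
  units [ 0.16 -0.04  0.05] rot -0.01
```

Emit:
apply_moves --translation '[[0, 0, 0.04], [0, 0, 0]]' --delta_rot '[[0, 0, 0], [0, 0, 0]]' --jaw '[30, 30]'

```text
clock: 14.6
tool_pos: [0.5551, 0.0422, 0.0183]
orientation: [3.141, 0.074, 0.002]
force: [0.6, 0.1, 0.3]
opening: 0.034
grip_force: 53.0
```

Emit:
apply_moves --translation '[[0, 0, 0], [0, 0, 0], [0, 0, 0], [0, 0, -0.3], [0, 0, -0.6], [0, 0, -0.7], [0, -0.7, -0.3], [0, -0.9, 0], [0, -0.9, 0], [0, -0.6, 0], [0, 0, 0]]' --delta_rot '[[0, 0, 0], [0, 0, 0], [0, 0, 0], [0, 0, 0], [0, 0, 0], [0, 0, 0], [0, 0, 0], [0, 0, 0], [0, 0, 0], [0, 0, 0], [0, 0, 0]]' --jaw '[50, 50, 50, 50, 50, 50, 60, 65, 65, 65, 65]'

```text
clock: 15.7
tool_pos: [0.5469, 0.2007, 0.1137]
orientation: [-3.139, -0.079, -0.002]
force: [0.4, 0.2, 0.4]
opening: 0.0652
grip_force: 0.0
```

```bash
python3 packs.py c; python3 -c "
from st import *
go(441.5,377,50,5)"
```

```text
t 15.7 pos [546.9 200.7 113.7] yaw 2.9 tilt [0.001 0.002] F [0.4 0.2 0.4] open 65.2 j [0.26 0.17 1.67 0.   1.31 1.78]
top 1 0.7 bench [ 715.8  393.7 -110.3] 0.53
top 1 0.69 TRAY [551.8  42.3   2. ] 0.06
top 2 0.6 TRAY [537.5 -48.4   2.7] 0.12
side 1 0.94 bench [440.8 375.9   5.4] 0.07
t 16.1 pos [547.3 195.8 112.2] yaw 2.6 tilt [-0. -0.] F [ 0.3 -0.5  0.3] open 65.1 j [ 0.26  0.17  1.67 -0.    1.3   1.78]
  units [-1.95 -3.72  1.24] rot -0.4
```

Emit:
apply_moves --translation '[[-0.35, -0.6, 0], [-0.4, -0.8, 0], [-0.4, -0.8, 0], [-0.4, -0.8, 0], [-0.4, -0.72, 0.2], [0, 0, 0.5], [0, 0, 0.5], [0, 0, 0], [0, 0, 0]]' --delta_rot '[[0, 0, 0], [0, 0, 0], [0, 0, 0], [0, 0, 0], [0, 0, -0.4], [0, 0, 0], [0, 0, 0], [0, 0, 0], [0, 0, 0]]' --jaw '[65, 65, 65, 65, 65, 65, 65, 65, 65]'

```text
clock: 17.0
tool_pos: [0.441, 0.3773, 0.052]
orientation: [3.138, 0.138, -0.002]
force: [0.0, -0.2, 1.5]
opening: 0.065
grip_force: 0.0
```

```bash
python3 -c "
from st import *
go(441.5,376.5,5,5)"
```

```text
t 17.0 pos [441.  377.3  52. ] yaw 5.0 tilt [-0.001 -0.001] F [ 0.  -0.2  1.5] open 65.0 j [ 0.62  0.24  1.71 -0.    1.2   2.1 ]
  units [0.01 0.02 0.94] rot 0.0
```

View pics/ct.png

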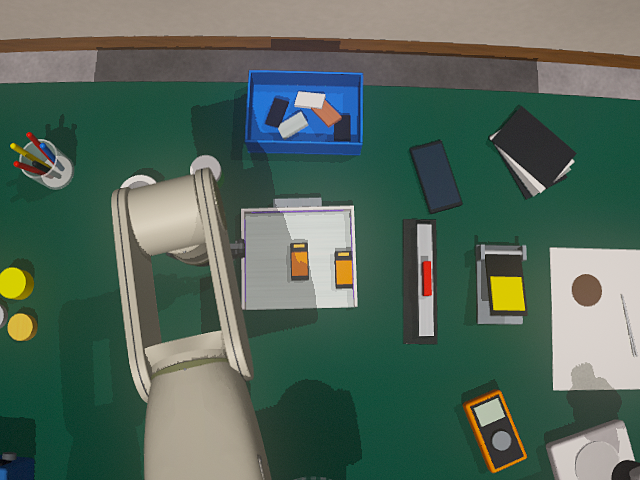

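The knock hit the first pack, which has moved to (344,270) against the tray's right wall. It still looks flat and label up, and I'll check that from the side later. The second pack is at (299,262). Now I grip the third.

Emit:
apply_moves --translation '[[0, 0, 0.35], [0, 0, 0.35], [0, 0, 0.2], [0, 0, 0], [0, 0, 0], [0, 0, 0], [0, 0, 0], [0, 0, 0], [0, 0, 0]]' --delta_rot '[[0, 0, 0], [0, 0, 0], [0, 0, 0], [0, 0, 0], [0, 0, 0], [0, 0, 0], [0, 0, 0], [0, 0, 0], [0, 0, 0]]' --jaw '[65, 65, 65, 65, 30, 30, 30, 30, 30]'

```text
clock: 17.9
tool_pos: [0.4423, 0.3789, 0.0089]
orientation: [-3.137, -0.139, -0.004]
force: [-1.0, -1.4, 6.7]
opening: 0.0343
grip_force: 50.6
```

Emit:
apply_moves --translation '[[0, 0, -0.3], [0, 0, -0.6], [0, 0, -0.8], [0, 0, 0]]' --delta_rot '[[0, 0, 0], [0, 0, 0], [0, 0, 0], [0, 0, 0]]' --jaw '[30, 30, 30, 30]'

```text
clock: 18.3
tool_pos: [0.4447, 0.3808, 0.1]
orientation: [-3.132, -0.139, -0.015]
force: [0.8, 0.9, 0.8]
opening: 0.0348
grip_force: 50.0
```

```bash
python3 -c "
from st import *
go(557,104,100,2.7)"
```

```text
t 18.3 pos [444.7 380.8 100. ] yaw 5.1 tilt [0.009 0.006] F [0.8 0.9 0.8] open 34.8 j [0.62 0.18 1.68 0.   1.27 2.1 ]
  units [1.75 5.71 0.  ] rot 0.4
```

Emit:
apply_moves --translation '[[0.2, 0.6, 0], [0.26, 0.9, 0], [0.26, 0.9, 0], [0.26, 0.9, 0], [0.26, 0.9, 0], [0.26, 0.9, 0], [0.25, 0.61, 0], [0, 0, 0], [0, 0, 0.5], [0, 0, 0.5], [0, 0, 0.3], [0, 0, 0], [0, 0, 0]]' --delta_rot '[[0, 0, 0], [0, 0, 0], [0, 0, 0], [0, 0, 0], [0, 0, 0], [0, 0, 0], [0, 0, 0], [0, 0, 0.4], [0, 0, 0], [0, 0, 0], [0, 0, 0], [0, 0, 0], [0, 0, 0]]' --jaw '[30, 30, 30, 30, 30, 30, 30, 30, 30, 30, 30, 30, 30]'

```text
clock: 19.6
tool_pos: [0.5535, 0.1016, 0.0276]
orientation: [3.141, 0.074, -0.0]
force: [0.4, 0.6, 0.1]
opening: 0.0347
grip_force: 50.1
```

```bash
python3 -c "
from st import *
go(557,105,14,2.7)"
```

```text
t 19.6 pos [553.5 101.6  27.6] yaw 2.7 tilt [-0. -0.] F [0.4 0.6 0.1] open 34.7 j [ 0.09  0.23  1.77 -0.    1.14  1.61]
  units [ 0.07 -0.06  0.27] rot -0.0
```

Emit:
apply_moves --translation '[[0.05, -0.06, 0.12], [0, 0, 0.13], [0, 0, 0], [0, 0, 0]]' --delta_rot '[[0, 0, 0], [0, 0, 0], [0, 0, 0], [0, 0, 0]]' --jaw '[30, 30, 30, 30]'

```text
clock: 20.0
tool_pos: [0.5562, 0.1047, 0.0149]
orientation: [-3.141, -0.074, -0.001]
force: [0.6, -0.1, 0.8]
opening: 0.0342
grip_force: 50.3
```

Emit:
apply_moves --translation '[[0, 0, 0], [0, 0, 0], [0, 0, 0], [0, 0, -0.3], [0, 0, -0.6], [0, 0, -0.8], [-0.2, 0.5, -0.8], [-0.2, 0.9, 0], [-0.2, 0.9, 0], [-0.2, 0.9, 0], [0, 0.9, 0], [0, 0.9, 0], [0, 0.9, 0], [0, 0, 0]]' --delta_rot '[[0, 0, 0], [0, 0, 0], [0, 0, 0], [0, 0, 0], [0, 0, 0], [0, 0, 0], [0, 0, 0], [0, 0, 0], [0, 0, 0], [0, 0, 0], [0, 0, 0], [0, 0, 0], [0, 0, 0], [0, 0, 0]]' --jaw '[46, 46, 46, 46, 46, 46, 55, 55, 55, 55, 55, 55, 55, 55]'

```text
clock: 21.4
tool_pos: [0.5296, -0.1975, 0.1413]
orientation: [3.138, 0.066, 0.002]
force: [0.5, 0.3, 0.2]
opening: 0.055
grip_force: 0.0
```

```bash
python3 packs.py d
python3 - <<'E'
import cv2
a=cv2.imread("pics/dt.png")[180:330,220:460]; b=cv2.imread("pics/ds.png")[190:340,200:440]
import numpy as np
cv2.imwrite("pics/d2.png",np.vstack([cv2.resize(a,None,fx=2,fy=2,interpolation=2)[:300],cv2.resize(b,None,fx=2,fy=2,interpolation=2)]))
from fit import *
measure("bar","bar",(521,-215,.016),4)
E
```

```text
t 21.4 pos [ 529.6 -197.5  141.3] yaw 2.4 tilt [ 0.002 -0.003] F [0.5 0.3 0.2] open 55.0 j [-0.45  0.09  1.69 -0.    1.35  1.08]
top 2 0.97 TRAY [537.6 -48.2   1.4] 0.14
top 2 0.95 TRAY [554.6 105.5   2.4] 0.1
top 2 0.61 TRAY [552.   42.1   1.5] 0.09
bar side [ 5.207e+02 -2.186e+02  4.000e-01] 0.122
bar both [ 5.207e+02 -2.186e+02  4.000e-01] 0.122
```

View pics/d2.png

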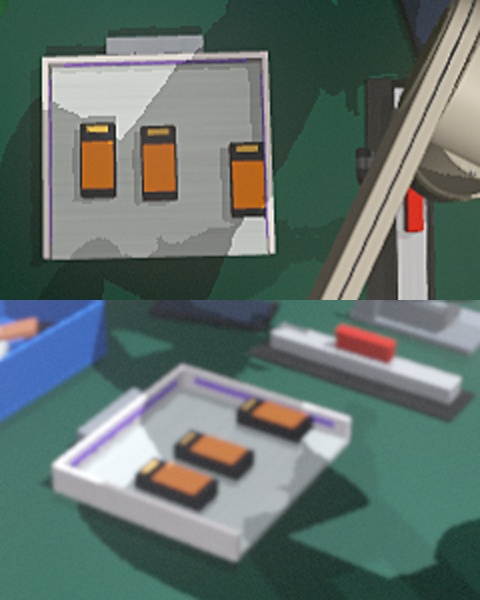

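All three packs lie flat and label up inside the tray, and nothing else has moved. Next is the bar.

```bash
python3 -c "
from st import *
go(521,-216,60,0.7)"
```

```text
t 21.95 pos [ 529.8 -191.3  139.7] yaw 2.7 tilt [-0.  0.] F [-0.1  0.4  0. ] open 55.4 j [-0.44  0.09  1.7   0.    1.35  1.09]
  units [-0.2   0.49  1.59] rot 0.34
```

Emit:
apply_moves --translation '[[-0.14, 0.35, 0.5], [0, 0, 0.6], [0, 0, 0.4], [0, 0, 0], [0, 0, 0]]' --delta_rot '[[0, 0, 0.28], [0, 0, 0], [0, 0, 0], [0, 0, 0], [0, 0, 0]]' --jaw '[50, 50, 50, 50, 50]'

```text
clock: 22.45
tool_pos: [0.5234, -0.2095, 0.0648]
orientation: [-3.141, -0.028, 0.001]
force: [-0.6, -0.6, 0.2]
opening: 0.0501
grip_force: 0.0
```

Run:
```python
from st import *
p=camera("side"); f=p["frame"]; cv2.imwrite("pics/e.png",cv2.resize(f[130:280,300:500],None,fx=3,fy=3,interpolation=2)[:,:,::-1])
go(521,-216,30,0.7)
```

```text
t 22.5 pos [ 524.2 -209.9   65.9] yaw 1.0 tilt [ 0.001 -0.001] F [-0.1  0.2 -0.2] open 49.8 j [-0.47  0.18  1.75 -0.    1.21  1.08]
  units [-0.07  0.12  0.72] rot 0.05
```

View pics/e.png

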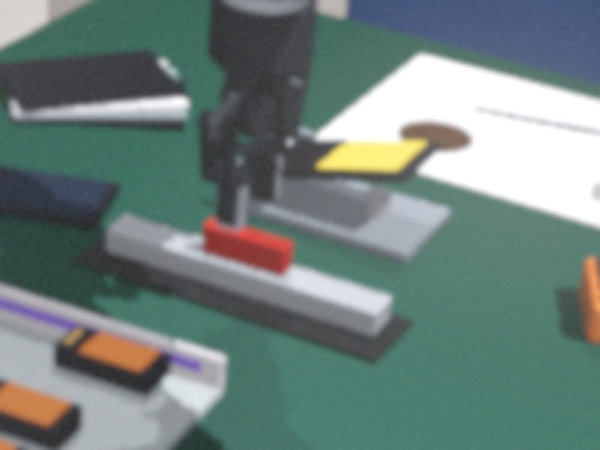

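The fingers straddle the red rib, above crop pixel (245,215). I descend and grip.

Emit:
apply_moves --translation '[[-0.06, 0.12, 0.3], [0, 0, 0.25], [0, 0, 0.15], [0, 0, 0], [0, 0, 0], [0, 0, 0]]' --delta_rot '[[0, 0, 0.05], [0, 0, 0], [0, 0, 0], [0, 0, 0], [0, 0, 0], [0, 0, 0]]' --jaw '[50, 50, 50, 50, 50, 50]'

```text
clock: 23.1
tool_pos: [0.521, -0.216, 0.0301]
orientation: [3.141, 0.019, 0.001]
force: [0.4, -0.4, 1.3]
opening: 0.0501
grip_force: 0.0
```

Emit:
apply_moves --translation '[[0, 0, 0], [0, 0, 0], [0, 0, 0], [0, 0, 0], [0, 0, 0], [0, 0, 0], [0, 0, 0]]' --delta_rot '[[0, 0, 0], [0, 0, 0], [0, 0, 0], [0, 0, 0], [0, 0, 0], [0, 0, 0], [0, 0, 0]]' --jaw '[10, 10, 10, 10, 10, 10, 10]' --grip_force 90

```text
clock: 23.8
tool_pos: [0.521, -0.216, 0.0304]
orientation: [3.141, 0.019, 0.001]
force: [-2.4, 1.3, 5.9]
opening: 0.0144
grip_force: 89.3
```

Emit:
apply_moves --translation '[[0, 0, -0.2], [0, 0, -0.5], [0, 0, -0.6], [0, 0, -0.5], [0, 0, 0]]' --delta_rot '[[0, 0, 0], [0, 0, 0], [0, 0, 0], [0, 0, 0], [0, 0, 0]]' --jaw '[10, 10, 10, 10, 10]'

```text
clock: 24.3
tool_pos: [0.5231, -0.2172, 0.1243]
orientation: [3.138, 0.019, 0.01]
force: [0.6, -1.3, -2.3]
opening: 0.0138
grip_force: 88.3
```

Emit:
apply_moves --translation '[[0, 0, 0], [0, 0, 0], [0, 0, 0], [0, 0, 0], [0, 0, 0], [0, 0, 0], [0, 0, 0], [0, 0, 0], [0, 0, 0], [0, 0, 0], [0, 0, 0], [0, 0, 0], [0, 0, 0], [0, 0, 0], [0, 0, 0], [0, 0, 0], [0, 0, 0], [0, 0, 0], [0, 0, 0]]' --delta_rot '[[0, 0, -0.4], [0, 0, -0.8], [0, 0, -0.9], [0, 0, -0.9], [0, 0, -0.9], [0, 0, -0.9], [0, 0, -0.9], [0, 0, -0.9], [0, 0, -0.9], [0, 0, -0.9], [0, 0, -0.9], [0, 0, -0.9], [0, 0, -0.9], [0, 0, -0.9], [0, 0, -0.9], [0, 0, -0.9], [0, 0, -0.9], [0, 0, -0.6], [0, 0, 0]]' --jaw '[10, 10, 10, 10, 10, 10, 10, 10, 10, 10, 10, 10, 10, 10, 10, 10, 10, 10, 10]'

```text
clock: 26.2
tool_pos: [0.5197, -0.2154, 0.118]
orientation: [-2.17, -2.269, 0.001]
force: [0.6, -0.6, -4.2]
opening: 0.0141
grip_force: 88.1
```

Run:
```python
from st import *
go(425,38,120,92.65)
from fit import *
measure("bar","bar",(523,-216,np.pi/2),z0=80,zc=.1,tol=80)
measure("mat","mat",(520,-207,0),tol=60)
```

```text
t 26.2 pos [ 519.7 -215.4  118. ] yaw 92.6 tilt [-0.002  0.001] F [ 0.6 -0.6 -4.2] open 14.1 j [-0.48  0.11  1.72 -0.    1.31 -0.53]
  units [ 5.15 -1.67 -0.04] rot -0.02
bar top [ 517.8 -209.    93.1] 0.658
bar side [ 528.  -236.7   93.2] 0.172
bar both [ 526.1 -230.2   93.6] 0.5
mat top [ 520.9 -208.1    0.7] 0.505
mat side [ 5.219e+02 -2.107e+02  3.000e-01] 0.085
mat both [ 521.6 -210.1    1. ] 0.299
```

Emit:
apply_moves --translation '[[0.4, -0.15, 0], [0.7, -0.22, 0], [0.8, -0.26, 0], [0.8, -0.26, 0], [0.8, -0.26, 0], [0.8, -0.26, 0], [0.85, -0.26, 0], [0, 0, 0.4], [0, 0, 0.5], [0, 0, 0.3], [0, 0, 0], [0, 0, 0]]' --delta_rot '[[0, 0, 0], [0, 0, 0], [0, 0, 0], [0, 0, 0], [0, 0, 0], [0, 0, 0], [0, 0, 0], [0, 0, 0], [0, 0, 0], [0, 0, 0], [0, 0, 0], [0, 0, 0]]' --jaw '[10, 10, 10, 10, 10, 10, 10, 10, 10, 10, 10, 10]'

```text
clock: 27.8
tool_pos: [0.426, 0.0378, 0.06]
orientation: [-2.173, -2.269, 0.0]
force: [-0.3, 0.5, -3.1]
opening: 0.0143
grip_force: 88.3
```

Run:
```python
from st import *
from fit import *
go(428,38.5,27,92.65)
q=measure("bar","bar",(428,38,np.radians(92.6)),z0=30,zc=.045,tol=50)
p=camera("top"); save(p,"f")
measure("mat","mat",(520,-207,0),tol=60)
```

```text
t 27.8 pos [426.   37.8  60. ] yaw 92.5 tilt [-0.  0.] F [-0.3  0.5 -3.1] open 14.3 j [-0.03 -0.19  2.13  0.    1.2  -0.07]
  units [0.01 0.04 0.66] rot -0.03
bar side [428.8  32.4  92.6] 0.191
bar both [428.8  32.4  92.6] 0.191
mat top [ 5.196e+02 -2.075e+02 -1.000e-01] 0.047
mat both [ 5.196e+02 -2.075e+02 -1.000e-01] 0.047
```

View pics/f.png

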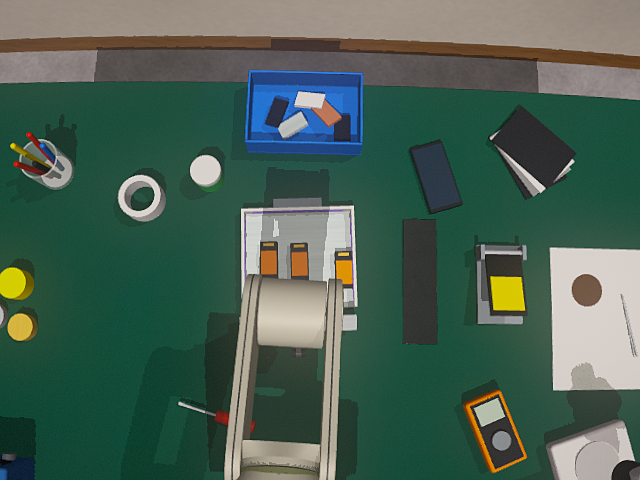

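The mat is now fully visible at (420,282), fitted at (519.6, -207.5) mm with a yaw of 0°. The bar is held in front of the tray. I lower it short of the tray and then slide it in.

Emit:
apply_moves --translation '[[0, 0, 0.3], [0, 0, 0.2], [0, 0, 0.1], [0, 0, 0], [0, 0, 0]]' --delta_rot '[[0, 0, -0.02], [0, 0, 0], [0, 0, 0], [0, 0, 0], [0, 0, 0]]' --jaw '[10, 10, 10, 10, 10]'

```text
clock: 28.75
tool_pos: [0.426, 0.0378, 0.0297]
orientation: [-2.17, -2.271, 0.0]
force: [0.2, 0.1, -2.8]
opening: 0.0143
grip_force: 88.6
```

Run:
```python
from st import *
go(443,38.5,26,92.65)
```

```text
t 28.75 pos [426.   37.8  29.7] yaw 92.6 tilt [-0.  0.] F [ 0.2  0.1 -2.8] open 14.3 j [-0.03 -0.14  2.15  0.    1.14 -0.08]
  units [-0.    0.34  0.07] rot -0.01
```

Emit:
apply_moves --translation '[[0, 0, 0.04], [0, 0, 0.02], [0, 0.1, 0], [0, 0.08, 0], [0, 0.06, 0], [0, 0.04, 0], [0, 0, 0]]' --delta_rot '[[0, 0, 0], [0, 0, 0], [0, 0, 0], [0, 0, 0], [0, 0, 0], [0, 0, 0], [0, 0, 0]]' --jaw '[10, 10, 10, 10, 10, 10, 10]'

```text
clock: 29.45
tool_pos: [0.4403, 0.0384, 0.0267]
orientation: [2.17, 2.271, 0.0]
force: [0.5, 0.7, -2.4]
opening: 0.0136
grip_force: 88.6
```

Run:
```python
from st import *
go(443,38.5,26,92.65)
```

```text
t 29.45 pos [440.3  38.4  26.7] yaw 92.6 tilt [0. 0.] F [ 0.5  0.7 -2.4] open 13.6 j [-0.03 -0.09  2.11  0.    1.12 -0.07]
  units [-0.    0.05  0.01] rot -0.01
```

Emit:
apply_moves --translation '[[0, 0.02, 0], [0, 0.02, 0], [0, 0, 0]]' --delta_rot '[[0, 0, 0], [0, 0, 0], [0, 0, 0]]' --jaw '[10, 10, 10]'

```text
clock: 29.75
tool_pos: [0.442, 0.0385, 0.0267]
orientation: [2.17, 2.271, 0.0]
force: [0.3, 0.4, -3.5]
opening: 0.0139
grip_force: 88.6
```

Emit:
apply_moves --translation '[[0, 0.02, 0], [0, 0, 0], [0, 0, 0]]' --delta_rot '[[0, 0, 0], [0, 0, 0], [0, 0, 0]]' --jaw '[10, 10, 10]'

```text
clock: 30.05
tool_pos: [0.4429, 0.0386, 0.0267]
orientation: [-2.17, -2.272, -0.0]
force: [-0.1, 0.6, -3.4]
opening: 0.014
grip_force: 88.6
```

Emit:
apply_moves --translation '[[0, 0.02, 0], [0, 0, 0], [0, 0, 0]]' --delta_rot '[[0, 0, 0], [0, 0, 0], [0, 0, 0]]' --jaw '[10, 10, 10]'

```text
clock: 30.35
tool_pos: [0.444, 0.0386, 0.0267]
orientation: [2.17, 2.272, 0.0]
force: [0.2, 0.4, -3.7]
opening: 0.0139
grip_force: 88.6
```

Emit:
apply_moves --translation '[[0, 0.02, 0.01], [0, 0, 0], [0, 0, 0]]' --delta_rot '[[0, 0, 0], [0, 0, 0], [0, 0, 0]]' --jaw '[10, 10, 10]'

```text
clock: 30.65
tool_pos: [0.4445, 0.0386, 0.0264]
orientation: [-2.17, -2.271, 0.001]
force: [-5.1, -0.5, 4.0]
opening: 0.014
grip_force: 89.4
```

Emit:
apply_moves --translation '[[0, 0.02, 0], [0, 0, 0], [0, 0, 0]]' --delta_rot '[[0, 0, 0], [0, 0, 0], [0, 0, 0]]' --jaw '[10, 10, 10]'

```text
clock: 30.95
tool_pos: [0.4448, 0.0386, 0.0264]
orientation: [-2.169, -2.271, 0.003]
force: [-9.7, -1.0, 9.7]
opening: 0.0139
grip_force: 90.2
```

Run:
```python
from st import *
st(); p=camera("side"); save(p,"g"); f=p["frame"]; cv2.imwrite("pics/g2.png",cv2.resize(f[200:370,210:410],None,fx=3,fy=3,interpolation=2)[:,:,::-1])
```

```text
t 30.95 pos [444.8  38.6  26.4] yaw 92.6 tilt [-0.003 -0.   ] F [-9.7 -1.   9.7] open 13.9 j [-0.03 -0.07  2.09 -0.    1.13 -0.07]
```

View pics/g2.png

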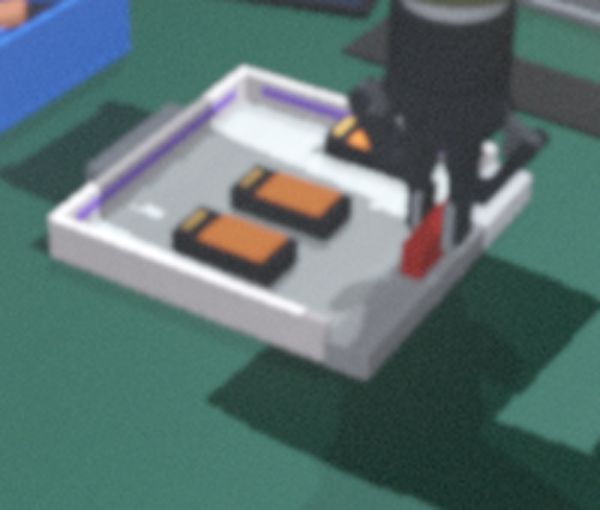

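Contact is made: Fx is about -10 N, and the bar lies along the tray front with its left end in line with the left wall. I release and rise.

Emit:
apply_moves --translation '[[0, 0, 0], [0, 0, 0], [0, 0, 0], [0, 0, 0], [0, 0, -0.3], [0, 0, -0.6], [0, 0, -0.8], [0, 0, -0.8], [-0.6, 0, 0], [-0.9, 0, 0], [-0.9, 0, 0], [-0.9, 0, 0], [-0.9, 0, 0], [0, 0, 0]]' --delta_rot '[[0, 0, 0], [0, 0, 0], [0, 0, 0], [0, 0, 0], [0, 0, 0], [0, 0, 0], [0, 0, 0], [0, 0, 0], [0, 0, 0], [0, 0, 0], [0, 0, 0], [0, 0, 0], [0, 0, 0], [0, 0, 0]]' --jaw '[34, 34, 34, 34, 34, 34, 34, 34, 34, 34, 34, 34, 34, 34]'

```text
clock: 32.4
tool_pos: [0.4554, -0.1761, 0.1515]
orientation: [2.174, 2.265, -0.002]
force: [-0.2, 0.9, 0.8]
opening: 0.0342
grip_force: 0.0
```

```bash
cat > chk.py <<'E'
from fit import *
from st import *
st()
p=camera("top"); p2=camera("side")
f=p["frame"]; g=p2["frame"]
cv2.imwrite("pics/"+sys.argv[1]+".png" if False else "pics/chk.png",f[:,:,::-1])
q=measure("bar","bar",(443,38,np.radians(92.6)),tol=40)
t=measure("tray","tray",(558,44,np.radians(2.65)),tol=60)
c,s=np.cos(t[2]),np.sin(t[2]); d=q[:2]-t[:2]; print("bar in tray",d[0]*c+d[1]*s,-d[0]*s+d[1]*c,np.degrees(q[2]-t[2]))
a=cv2.resize(f[190:340,220:380],None,fx=3.7,fy=3.7,interpolation=2); b=cv2.resize(g[200:340,210:390],None,fx=3.7,fy=3.7,interpolation=2)
cv2.imwrite("pics/chk2.png",np.vstack([a[:,:590],np.zeros((0,590,3),np.uint8)])[:,:,::-1])
E
python3 chk.py; python3 packs.py
```

```text
t 32.4 pos [ 455.4 -176.1  151.5] yaw 92.3 tilt [ 0.001 -0.002] F [-0.2  0.9  0.8] open 34.2 j [-0.47 -0.12  1.89 -0.    1.37 -0.51]
bar top [441.4  43.3  92.6] 0.062
bar side [442.9  38.3  92.8] 0.055
bar both [441.9  43.2  92.6] 0.075
tray top [558.   45.3   3. ] 0.203
tray side [569.   41.8   3.1] 0.276
tray both [559.7  43.4   3.1] 0.26
bar in tray -117.58169083920751 6.284052881349877 89.4614620418407
t 32.9 pos [ 455.7 -170.3  151.2] yaw 92.7 tilt [ 0. -0.] F [ 0.3 -0.3 -0.2] open 34.2 j [-0.46 -0.13  1.89  0.    1.37 -0.51]
top 2 0.85 TRAY [552.   42.7   4.3] 0.13
top 2 0.68 TRAY [553.8 105.7   2. ] 0.15
top 2 0.58 TRAY [537.4 -48.2   3.8] 0.15
```

View pics/chk2.png

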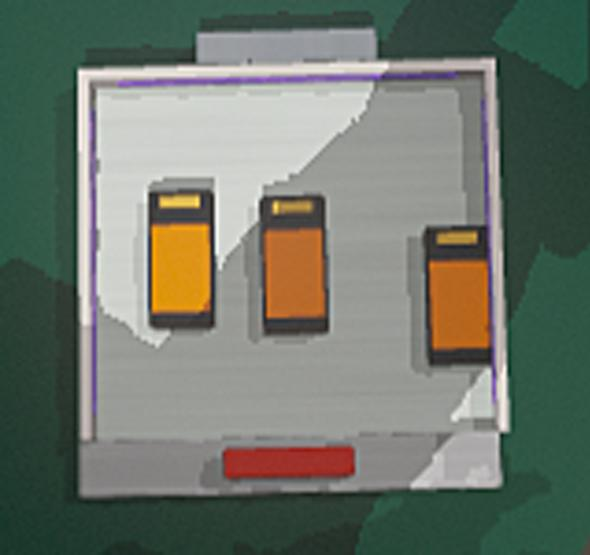

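The bar is flush (x ≈ -115 mm, square to the tray). It sits about 3 mm towards the tray's left wall, so only about 2 mm covers the right end of the opening. I'll regrasp and slide it 3 mm to centre it.

Run:
```python
from st import *
go(444.5,38.6,70,92.65)
```

```text
t 33.25 pos [ 455.6 -171.1  151.2] yaw 92.6 tilt [ 0. -0.] F [0.5 0.2 0.3] open 34.0 j [-0.46 -0.13  1.89  0.    1.37 -0.51]
  units [ 4.2  -0.03  1.62] rot -0.01
```

Emit:
apply_moves --translation '[[0.5, -0.05, 0], [0.9, -0.09, 0], [0.9, -0.09, 0], [0.9, -0.09, 0], [0.9, -0.09, 0.4], [0.08, -0.02, 0.6], [0, 0, 0.6], [0, 0, 0], [0, 0, 0]]' --delta_rot '[[0, 0, 0], [0, 0, 0], [0, 0, 0], [0, 0, 0], [0, 0, 0], [0, 0, 0], [0, 0, 0], [0, 0, 0], [0, 0, 0]]' --jaw '[40, 40, 40, 40, 40, 40, 40, 40, 40]'

```text
clock: 34.15
tool_pos: [0.4241, 0.0366, 0.0713]
orientation: [-2.17, -2.271, 0.001]
force: [1.1, -1.2, 0.5]
opening: 0.04
grip_force: 0.0
```

Run:
```python
from st import *
go(444.2,38.6,27,92.65)
```

```text
t 34.15 pos [424.1  36.6  71.3] yaw 92.6 tilt [-0.001  0.   ] F [ 1.1 -1.2  0.5] open 40.0 j [-0.03 -0.21  2.12 -0.    1.23 -0.08]
  units [0.02 0.4  0.89] rot -0.01
```

Emit:
apply_moves --translation '[[0.02, 0.4, 0], [0, 0, 0.3], [0, 0, 0.35], [0, 0, 0.2], [0, 0, 0], [0, 0, 0]]' --delta_rot '[[0, 0, 0], [0, 0, 0], [0, 0, 0], [0, 0, 0], [0, 0, 0], [0, 0, 0]]' --jaw '[40, 40, 40, 40, 40, 40]'

```text
clock: 34.75
tool_pos: [0.4451, 0.0384, 0.0297]
orientation: [2.17, 2.27, 0.001]
force: [-0.2, -0.1, 0.4]
opening: 0.0398
grip_force: 0.0
```

Emit:
apply_moves --translation '[[0, 0, 0], [0, 0, 0], [0, 0, 0], [0, 0, 0], [0, 0, 0], [0, 0, 0]]' --delta_rot '[[0, 0, 0], [0, 0, 0], [0, 0, 0], [0, 0, 0], [0, 0, 0], [0, 0, 0]]' --jaw '[10, 10, 10, 10, 10, 10]'

```text
clock: 35.35
tool_pos: [0.445, 0.0385, 0.03]
orientation: [2.169, 2.271, 0.001]
force: [-4.1, -1.3, 8.6]
opening: 0.0138
grip_force: 89.0
```

Run:
```python
from st import *
go(444.2,35.6,27,92.65)
```

```text
t 35.35 pos [445.   38.5  30. ] yaw 92.6 tilt [ 0.001 -0.   ] F [-4.1 -1.3  8.6] open 13.8 j [-0.03 -0.08  2.09 -0.    1.13 -0.07]
  units [-0.06 -0.02  0.06] rot -0.0
```

Emit:
apply_moves --translation '[[0, -0.04, -0.02], [0, 0, 0], [-0.03, 0, 0], [-0.03, 0, 0], [0, 0, 0], [0, 0.02, 0.02], [0, 0.02, 0], [0, 0, 0], [0, 0, 0]]' --delta_rot '[[0, 0, 0], [0, 0, 0], [0, 0, 0], [0, 0, 0], [0, 0, 0], [0, 0, 0], [0, 0, 0], [0, 0, 0], [0, 0, 0]]' --jaw '[10, 10, 10, 10, 10, 10, 10, 10, 10]'

```text
clock: 36.25
tool_pos: [0.4435, 0.0357, 0.0301]
orientation: [-2.168, -2.27, 0.004]
force: [-18.7, 3.3, 30.5]
opening: 0.0138
grip_force: 92.5
```

Emit:
apply_moves --translation '[[0, 0.01, 0.01], [0, 0.01, 0], [0, 0, 0]]' --delta_rot '[[0, 0, 0], [0, 0, 0], [0, 0, 0]]' --jaw '[10, 10, 10]'

```text
clock: 36.55
tool_pos: [0.4437, 0.0357, 0.0301]
orientation: [-2.167, -2.269, 0.006]
force: [-26.1, 2.0, 42.1]
opening: 0.0134
grip_force: 94.0
```

Emit:
apply_moves --translation '[[0, -0.01, -0.02], [0, -0.01, -0.01], [0, 0, 0]]' --delta_rot '[[0, 0, 0], [0, 0, 0], [0, 0, 0]]' --jaw '[10, 10, 10]'

```text
clock: 36.85
tool_pos: [0.4434, 0.0357, 0.0301]
orientation: [-2.169, -2.27, 0.003]
force: [-12.0, 3.6, 17.2]
opening: 0.0135
grip_force: 90.8
```

Emit:
apply_moves --translation '[[0, 0, -0.015], [0, 0, 0], [0, 0, 0], [0, 0, 0], [0, 0, 0], [0, 0, -0.3], [0, 0, -0.6], [0, 0, -0.8], [0, 0, -0.8], [-0.6, 0, 0], [-0.9, 0, 0], [-0.9, 0, 0], [-0.9, 0, 0], [-0.9, 0, 0], [0, 0, 0], [0, 0, 0]]' --delta_rot '[[0, 0, 0], [0, 0, 0], [0, 0, 0], [0, 0, 0], [0, 0, 0], [0, 0, 0], [0, 0, 0], [0, 0, 0], [0, 0, 0], [0, 0, 0], [0, 0, 0], [0, 0, 0], [0, 0, 0], [0, 0, 0], [0, 0, 0], [0, 0, 0]]' --jaw '[10, 34, 34, 34, 34, 34, 34, 34, 34, 34, 34, 34, 34, 34, 34, 34]'

```text
clock: 38.45
tool_pos: [0.4539, -0.175, 0.1551]
orientation: [-2.173, -2.268, -0.0]
force: [-0.1, 0.2, -0.2]
opening: 0.0338
grip_force: 0.0
```

```bash
python3 chk.py
python3 - <<'E'
from st import *
for n in ("top","side"):
    p=camera(n)
    for l,z in (("pedal_pad",.064),("pedal_base",0)):
        for r in tip_of(l,p)[:1]: print(n,l,round(r["score"],2),np.round(at(p,r["pixel"],z)*1000))
    f=p["frame"].astype(int); m=((f[...,0]>150)&(f[...,1]>130)&(f[...,2]<90))
    if n=="top": m[:, :470]=0
    else: m[:150]=0;m[210:]=0;m[:,:380]=0
    cs=cv2.boundingRect(m.astype(np.uint8)); print(n,"yellow",cs,mrect(p,m,.064)); save(p,"ped_"+n)
E
```

```text
t 38.45 pos [ 453.9 -175.   155.1] yaw 92.5 tilt [-0.     0.001] F [-0.1  0.2 -0.2] open 33.8 j [-0.47 -0.13  1.89  0.    1.38 -0.52]
bar top [440.3  40.6  92.8] 0.069
bar side [443.   33.6  93.7] 0.067
bar both [441.1  39.   92.9] 0.084
tray top [557.8  45.6   2.9] 0.217
tray side [569.5  42.1   3.1] 0.27
tray both [559.   44.1   2.8] 0.261
bar in tray -118.00635421098157 0.5623814454710692 90.13368606229434
top yellow (474, 307, 52, 165) [ 203.8 -356.9  104.3   70.    22.9]
side pedal_pad 0.59 [ 482. -376.   64.]
side pedal_base 0.75 [ 526. -396.    0.]
side yellow (406, 180, 26, 8) [ 462.4 -353.7    0.     0.     0. ]
```

View pics/chk2.png

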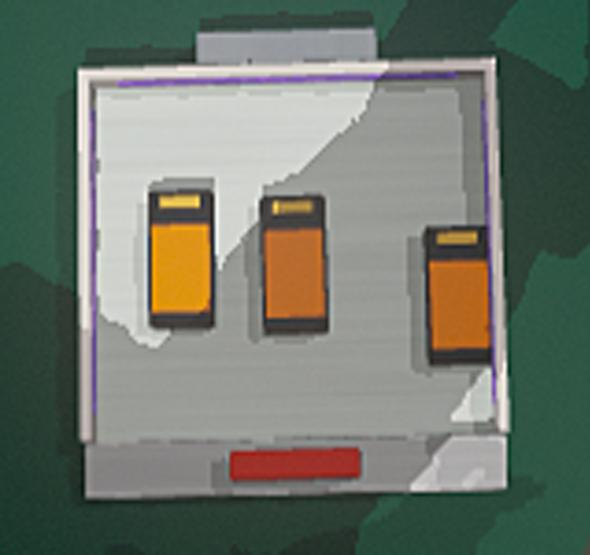

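The bar is now centred: its ends are at crop x 84 and 507, against the tray's 82 and 506. It is still flush. Now the pedal.

Emit:
apply_moves --translation '[[-0.5, 0.05, 0], [-0.9, 0.08, 0], [-0.9, 0.08, 0], [-0.9, 0.08, 0], [-0.8, 0.08, 0], [0, 0, 0.5], [0, 0, 0.5], [0, 0, 0.3], [0, 0, 0], [0, 0, 0]]' --delta_rot '[[0, 0, 0], [0, 0, 0], [0, 0, 0], [0, 0, 0], [0, 0, 0], [0, 0, 0], [0, 0, 0], [0, 0, 0], [0, 0, 0], [0, 0, 0]]' --jaw '[0, 0, 0, 0, 0, 0, 0, 0, 0, 0]'

```text
clock: 40.25
tool_pos: [0.4819, -0.3729, 0.0908]
orientation: [-2.17, -2.272, -0.0]
force: [0.2, -0.7, 0.3]
opening: -0.0001
grip_force: 0.0
```

Run:
```python
from st import *
go(481,-374,66,92.6)
p=camera("side"); f=p["frame"]; cv2.imwrite("pics/p2.png",cv2.resize(f[110:260,340:540],None,fx=3,fy=3,interpolation=2)[:,:,::-1])
```

```text
t 40.25 pos [ 481.9 -372.9   90.8] yaw 92.6 tilt [-0.  0.] F [ 0.2 -0.7  0.3] open -0.1 j [-0.74  0.26  1.6   0.    1.28 -0.79]
  units [-0.02 -0.02  0.5 ] rot 0.01
```

View pics/p2.png

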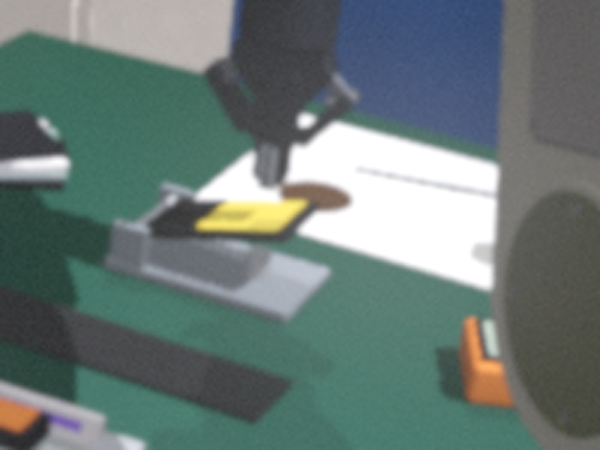

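The closed fingertips (crop pixel 268,183) are above the yellow pad. I descend until contact shows in the force.

Emit:
apply_moves --translation '[[0, 0, 0.2], [0, 0, 0.2], [0, 0, 0], [0, 0, 0]]' --delta_rot '[[0, 0, 0], [0, 0, 0], [0, 0, 0], [0, 0, 0]]' --jaw '[0, 0, 0, 0]'

```text
clock: 40.7
tool_pos: [0.4814, -0.3727, 0.0698]
orientation: [-2.169, -2.271, 0.0]
force: [-0.8, -0.8, 0.9]
opening: -0.0001
grip_force: 0.0
```

Emit:
apply_moves --translation '[[0, 0, 0.15], [0, 0, 0.1], [0, 0, 0], [0, 0, 0]]' --delta_rot '[[0, 0, 0], [0, 0, 0], [0, 0, 0], [0, 0, 0]]' --jaw '[0, 0, 0, 0]'

```text
clock: 41.1
tool_pos: [0.4819, -0.3735, 0.0583]
orientation: [2.17, 2.271, -0.0]
force: [-1.3, -0.9, 4.4]
opening: -0.0002
grip_force: 2.1
```

Emit:
apply_moves --translation '[[0, 0, 0.1], [0, 0, 0.1], [0, 0, 0.08], [0, 0, 0], [0, 0, 0]]' --delta_rot '[[0, 0, 0], [0, 0, 0], [0, 0, 0], [0, 0, 0], [0, 0, 0]]' --jaw '[0, 0, 0, 0, 0]'

```text
clock: 41.6
tool_pos: [0.4815, -0.3736, 0.0446]
orientation: [2.17, 2.271, -0.001]
force: [-4.4, -0.6, 8.1]
opening: 0.0005
grip_force: 3.8
```

Emit:
apply_moves --translation '[[0, 0, 0.03], [0, 0, 0.03], [0, 0, 0]]' --delta_rot '[[0, 0, 0], [0, 0, 0], [0, 0, 0]]' --jaw '[0, 0, 0]'

```text
clock: 41.9
tool_pos: [0.4812, -0.3736, 0.0415]
orientation: [-2.17, -2.271, 0.002]
force: [-6.3, -0.4, 9.1]
opening: 0.0001
grip_force: 4.2
```

Emit:
apply_moves --translation '[[0, 0, 0.03], [0, 0, 0.02], [0, 0, 0]]' --delta_rot '[[0, 0, 0], [0, 0, 0], [0, 0, 0]]' --jaw '[0, 0, 0]'

```text
clock: 42.2
tool_pos: [0.4814, -0.3738, 0.0407]
orientation: [-2.17, -2.271, 0.002]
force: [-10.9, 3.5, 19.6]
opening: 0.0002
grip_force: 9.8
```

Emit:
apply_moves --translation '[[0, 0, 0.02], [0, 0, 0.02], [0, 0, 0]]' --delta_rot '[[0, 0, 0], [0, 0, 0], [0, 0, 0]]' --jaw '[0, 0, 0]'

```text
clock: 42.5
tool_pos: [0.4815, -0.3738, 0.0403]
orientation: [-2.17, -2.272, 0.002]
force: [-15.6, 8.3, 33.2]
opening: -0.0001
grip_force: 16.1
```

The stop is reached at z ≈ 40.5 mm, where the force rises sharply. I ease off slightly and hold.

Emit:
apply_moves --translation '[[0, 0, -0.02], [0, 0, 0], [0, 0, 0], [0, 0, 0], [0, 0, 0], [0, 0, 0], [0, 0, 0], [0, 0, 0], [0, 0, 0], [0, 0, 0], [0, 0, 0], [0, 0, 0], [0, 0, 0], [0, 0, 0], [0, 0, 0], [0, 0, 0], [0, 0, 0], [0, 0, 0], [0, 0, 0]]' --delta_rot '[[0, 0, 0], [0, 0, 0], [0, 0, 0], [0, 0, 0], [0, 0, 0], [0, 0, 0], [0, 0, 0], [0, 0, 0], [0, 0, 0], [0, 0, 0], [0, 0, 0], [0, 0, 0], [0, 0, 0], [0, 0, 0], [0, 0, 0], [0, 0, 0], [0, 0, 0], [0, 0, 0], [0, 0, 0]]' --jaw '[0, 0, 0, 0, 0, 0, 0, 0, 0, 0, 0, 0, 0, 0, 0, 0, 0, 0, 0]'

```text
clock: 44.4
tool_pos: [0.4814, -0.3738, 0.0405]
orientation: [2.17, 2.271, -0.002]
force: [-12.2, 6.3, 26.4]
opening: 0.0004
grip_force: 13.0
```

Emit:
apply_moves --translation '[[0, 0, 0], [0, 0, 0], [0, 0, 0], [0, 0, 0], [0, 0, 0], [0, 0, 0], [0, 0, 0], [0, 0, 0], [0, 0, 0], [0, 0, 0], [0, 0, 0], [0, 0, 0], [0, 0, 0], [0, 0, 0], [0, 0, 0]]' --delta_rot '[[0, 0, 0], [0, 0, 0], [0, 0, 0], [0, 0, 0], [0, 0, 0], [0, 0, 0], [0, 0, 0], [0, 0, 0], [0, 0, 0], [0, 0, 0], [0, 0, 0], [0, 0, 0], [0, 0, 0], [0, 0, 0], [0, 0, 0]]' --jaw '[0, 0, 0, 0, 0, 0, 0, 0, 0, 0, 0, 0, 0, 0, 0]'

```text
clock: 45.9
tool_pos: [0.4814, -0.3738, 0.0405]
orientation: [2.17, 2.271, -0.002]
force: [-12.9, 4.3, 25.5]
opening: 0.0001
grip_force: 13.0
```

Run:
```python
from st import *
st(); p=camera("side"); f=p["frame"]; cv2.imwrite("pics/p3.png",cv2.resize(f[110:260,340:540],None,fx=3,fy=3,interpolation=2)[:,:,::-1])
```

```text
t 45.9 pos [ 481.4 -373.8   40.5] yaw 92.6 tilt [-0.001 -0.001] F [-12.9   4.3  25.5] open 0.1 j [-0.74  0.32  1.63 -0.    1.19 -0.79]
```

View pics/p3.png

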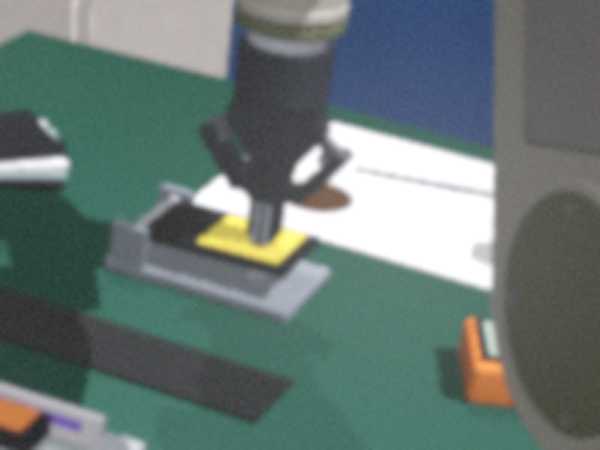

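The treadle is flat on its stop and has been held about 3.8 s. I release it fully and press again.

Emit:
apply_moves --translation '[[0, 0, -0.2], [0, 0, -0.3], [0, 0, -0.3], [0, 0, 0], [0, 0, 0], [0, 0, 0], [0, 0, 0], [0, 0, 0], [0, 0, 0], [0, 0, 0]]' --delta_rot '[[0, 0, 0], [0, 0, 0], [0, 0, 0], [0, 0, 0], [0, 0, 0], [0, 0, 0], [0, 0, 0], [0, 0, 0], [0, 0, 0], [0, 0, 0]]' --jaw '[0, 0, 0, 0, 0, 0, 0, 0, 0, 0]'

```text
clock: 46.95
tool_pos: [0.4816, -0.373, 0.0771]
orientation: [-2.17, -2.271, -0.0]
force: [0.3, 0.1, -0.6]
opening: -0.0001
grip_force: 0.0
```

Run:
```python
from st import *
go(481.4,-373.8,42,92.6)
p=camera("side"); f=p["frame"].astype(int); m=((f[...,0]>150)&(f[...,1]>130)&(f[...,2]<90)); m[:150]=0;m[230:]=0;m[:,:380]=0;m[:,480:]=0
print(cv2.boundingRect(m.astype(np.uint8)))
```

```text
t 46.95 pos [ 481.6 -373.    77.1] yaw 92.6 tilt [-0.  0.] F [ 0.3  0.1 -0.6] open -0.1 j [-0.74  0.28  1.61  0.    1.25 -0.79]
  units [-0.02 -0.01  0.7 ] rot 0.0
(406, 179, 29, 8)
```

Emit:
apply_moves --translation '[[0, 0, 0.15], [0, 0, 0.15], [0, 0, 0.15], [0, 0, 0.13], [0, 0, 0.12], [0, 0, 0], [0, 0, 0]]' --delta_rot '[[0, 0, 0], [0, 0, 0], [0, 0, 0], [0, 0, 0], [0, 0, 0], [0, 0, 0], [0, 0, 0]]' --jaw '[0, 0, 0, 0, 0, 0, 0]'

```text
clock: 47.7
tool_pos: [0.4811, -0.3733, 0.0422]
orientation: [-2.17, -2.271, 0.001]
force: [-4.3, 1.2, 8.1]
opening: -0.0004
grip_force: 4.1
```

Emit:
apply_moves --translation '[[0, 0, 0.04], [0, 0, 0.03], [0, 0, 0.02], [0, 0, 0]]' --delta_rot '[[0, 0, 0], [0, 0, 0], [0, 0, 0], [0, 0, 0]]' --jaw '[0, 0, 0, 0]'

```text
clock: 48.1
tool_pos: [0.4813, -0.3735, 0.0405]
orientation: [-2.17, -2.271, 0.002]
force: [-12.5, 7.7, 28.2]
opening: -0.0003
grip_force: 13.9
```

Emit:
apply_moves --translation '[[0, 0, 0], [0, 0, 0], [0, 0, 0], [0, 0, 0], [0, 0, 0], [0, 0, 0], [0, 0, 0], [0, 0, 0], [0, 0, 0], [0, 0, 0], [0, 0, 0], [0, 0, 0], [0, 0, 0], [0, 0, 0], [0, 0, 0], [0, 0, 0], [0, 0, 0], [0, 0, 0], [0, 0, 0], [0, 0, 0]]' --delta_rot '[[0, 0, 0], [0, 0, 0], [0, 0, 0], [0, 0, 0], [0, 0, 0], [0, 0, 0], [0, 0, 0], [0, 0, 0], [0, 0, 0], [0, 0, 0], [0, 0, 0], [0, 0, 0], [0, 0, 0], [0, 0, 0], [0, 0, 0], [0, 0, 0], [0, 0, 0], [0, 0, 0], [0, 0, 0], [0, 0, 0]]' --jaw '[0, 0, 0, 0, 0, 0, 0, 0, 0, 0, 0, 0, 0, 0, 0, 0, 0, 0, 0, 0]'

```text
clock: 50.1
tool_pos: [0.4812, -0.3735, 0.0404]
orientation: [-2.17, -2.271, 0.002]
force: [-13.4, 9.1, 28.9]
opening: -0.0002
grip_force: 14.0
```

Emit:
apply_moves --translation '[[0, 0, 0], [0, 0, 0], [0, 0, 0], [0, 0, 0], [0, 0, 0], [0, 0, 0], [0, 0, 0], [0, 0, 0], [0, 0, 0], [0, 0, 0], [0, 0, 0], [0, 0, 0], [0, 0, 0], [0, 0, 0]]' --delta_rot '[[0, 0, 0], [0, 0, 0], [0, 0, 0], [0, 0, 0], [0, 0, 0], [0, 0, 0], [0, 0, 0], [0, 0, 0], [0, 0, 0], [0, 0, 0], [0, 0, 0], [0, 0, 0], [0, 0, 0], [0, 0, 0]]' --jaw '[0, 0, 0, 0, 0, 0, 0, 0, 0, 0, 0, 0, 0, 0]'

```text
clock: 51.5
tool_pos: [0.4812, -0.3735, 0.0404]
orientation: [-2.17, -2.271, 0.002]
force: [-13.7, 8.6, 28.4]
opening: -0.0001
grip_force: 14.0
```

Emit:
apply_moves --translation '[[0, 0, -0.2], [0, 0, -0.4], [0, 0, -0.6], [0, 0, -0.8], [0, 0, -0.5], [0, 0, 0], [0, 0, 0]]' --delta_rot '[[0, 0, 0], [0, 0, 0], [0, 0, 0], [0, 0, 0], [0, 0, 0], [0, 0, 0], [0, 0, 0]]' --jaw '[0, 0, 0, 0, 0, 0, 0]'

```text
clock: 52.2
tool_pos: [0.4819, -0.3732, 0.1627]
orientation: [2.17, 2.271, 0.0]
force: [0.1, 0.4, -0.9]
opening: 0.0
grip_force: 0.0
```

```bash
python3 - <<'E'
from st import *
go(443.4,35.7,160,92.65)
E
python3 chk.py; python3 packs.py
```

```text
t 52.2 pos [ 481.9 -373.2  162.7] yaw 92.6 tilt [ 0.001 -0.   ] F [ 0.1  0.4 -0.9] open 0.0 j [-0.74  0.2   1.54  0.    1.4  -0.79]
  units [ 8.2  -0.4   0.05] rot -0.01
t 52.2 pos [ 481.9 -373.2  162.7] yaw 92.6 tilt [ 0.001 -0.   ] F [ 0.1  0.4 -0.9] open 0.0 j [-0.74  0.2   1.54  0.    1.4  -0.79]
bar top [440.6  38.9  92.3] 0.06
bar side [442.7  35.1  92.8] 0.044
bar both [441.1  37.3  92.1] 0.073
tray top [557.5  45.3   3. ] 0.205
tray side [568.7  41.5   3.1] 0.292
tray both [558.5  44.5   2.9] 0.268
bar in tray -117.57897083967237 -1.0949604792577627 89.14447654967249
t 52.7 pos [ 481.6 -373.   162.5] yaw 92.6 tilt [-0.  0.] F [-0.   0.  -0.5] open 0.4 j [-0.74  0.2   1.54 -0.    1.4  -0.79]
top 2 0.82 TRAY [538.  -48.4   1.1] 0.12
top 2 0.69 TRAY [554.4 104.7   1.9] 0.11
top 2 0.56 TRAY [552.2  42.6   3.8] 0.12
```

Both presses were held about 3.5 s, the pedal came up, and the bar and packs haven't moved. Now I fetch the bar back.

Emit:
apply_moves --translation '[[0.5, -0.04, 0], [0.8, -0.04, 0], [0.9, -0.04, 0], [0.9, -0.04, 0], [0.9, -0.04, 0], [0.9, -0.04, 0], [0.9, -0.04, 0], [0.9, -0.04, 0], [0.9, -0.04, 0], [0.6, -0.04, 0], [0, 0, 0.6], [0, 0, 0.6], [0, 0, 0.5], [0, 0, 0], [0, 0, 0]]' --delta_rot '[[0, 0, 0], [0, 0, 0], [0, 0, 0], [0, 0, 0], [0, 0, 0], [0, 0, 0], [0, 0, 0], [0, 0, 0], [0, 0, 0], [0, 0, 0], [0, 0, 0], [0, 0, 0], [0, 0, 0], [0, 0, 0], [0, 0, 0]]' --jaw '[40, 40, 40, 40, 40, 40, 40, 40, 40, 40, 40, 40, 40, 40, 40]'

```text
clock: 54.55
tool_pos: [0.4429, 0.0356, 0.0783]
orientation: [-2.17, -2.271, 0.001]
force: [0.5, -0.3, -0.5]
opening: 0.0402
grip_force: 0.0
```

Run:
```python
from st import *
go(443.4,35.7,30,92.65)
```

```text
t 54.55 pos [442.9  35.6  78.3] yaw 92.6 tilt [-0.001  0.   ] F [ 0.5 -0.3 -0.5] open 40.2 j [-0.04 -0.17  2.07  0.    1.24 -0.08]
  units [0.   0.01 0.97] rot -0.01
```

Emit:
apply_moves --translation '[[0, 0.01, 0.4], [0, 0, 0.35], [0, 0, 0.2], [0, 0, 0], [0, 0, 0], [0, 0, 0], [0, 0, 0], [0, 0, 0], [0, 0, 0], [0, 0, 0], [0, 0, 0]]' --delta_rot '[[0, 0, 0], [0, 0, 0], [0, 0, 0], [0, 0, 0], [0, 0, 0], [0, 0, 0], [0, 0, 0], [0, 0, 0], [0, 0, 0], [0, 0, 0], [0, 0, 0]]' --jaw '[40, 40, 40, 40, 40, 10, 10, 10, 10, 10, 10]'

```text
clock: 55.65
tool_pos: [0.4444, 0.0355, 0.0318]
orientation: [2.169, 2.271, 0.002]
force: [-3.0, -1.1, 7.8]
opening: 0.0135
grip_force: 88.9
```

Emit:
apply_moves --translation '[[0, -0.05, -0.1], [0, -0.1, -0.3], [0, 0, -0.6], [0, 0, -0.8], [0, 0, -0.4], [0, 0, 0]]' --delta_rot '[[0, 0, 0], [0, 0, 0], [0, 0, 0], [0, 0, 0], [0, 0, 0], [0, 0, 0]]' --jaw '[10, 10, 10, 10, 10, 10]'

```text
clock: 56.25
tool_pos: [0.4385, 0.0352, 0.1442]
orientation: [2.167, 2.268, 0.007]
force: [0.3, 0.8, -3.0]
opening: 0.013
grip_force: 88.5
```

Run:
```python
from st import *
go(520,-208,125,92.65)
```

```text
t 56.25 pos [438.5  35.2 144.2] yaw 92.6 tilt [ 0.007 -0.   ] F [ 0.3  0.8 -3. ] open 13.0 j [-0.04 -0.27  2.03  0.    1.37 -0.08]
  units [-4.93  1.41  0.38] rot -0.01
```

Emit:
apply_moves --translation '[[-0.4, 0.11, 0], [-0.7, 0.2, 0], [-0.8, 0.23, 0], [-0.8, 0.23, 0], [-0.8, 0.23, 0], [-0.8, 0.23, 0], [-0.63, 0.18, 0], [0, 0, 0], [0, 0, 0]]' --delta_rot '[[0, 0, 0], [0, 0, 0], [0, 0, 0], [0, 0, 0], [0, 0, 0], [0, 0, 0], [0, 0, 0], [0, 0, 0], [0, 0, 0]]' --jaw '[10, 10, 10, 10, 10, 10, 10, 10, 10]'

```text
clock: 57.15
tool_pos: [0.5165, -0.2078, 0.138]
orientation: [-2.169, -2.267, 0.001]
force: [-0.7, 0.1, -3.1]
opening: 0.0134
grip_force: 88.7
```

Emit:
apply_moves --translation '[[0, 0, 0], [0, 0, 0], [0, 0, 0], [0, 0, 0], [0, 0, 0], [0, 0, 0], [0, 0, 0], [0, 0, 0], [0, 0, 0], [0, 0, 0], [0, 0, 0], [0, 0, 0], [0, 0, 0], [0, 0, 0], [0, 0, 0], [0, 0, 0], [0, 0, 0], [0, 0, 0], [0, 0, 0], [0, 0, 0]]' --delta_rot '[[0, 0, 0.4], [0, 0, 0.8], [0, 0, 0.9], [0, 0, 0.9], [0, 0, 0.9], [0, 0, 0.9], [0, 0, 0.9], [0, 0, 0.9], [0, 0, 0.9], [0, 0, 0.9], [0, 0, 0.9], [0, 0, 0.9], [0, 0, 0.9], [0, 0, 0.9], [0, 0, 0.9], [0, 0, 0.9], [0, 0, 0.9], [0, 0, 0.75], [0, 0, 0], [0, 0, 0]]' --jaw '[10, 10, 10, 10, 10, 10, 10, 10, 10, 10, 10, 10, 10, 10, 10, 10, 10, 10, 10, 10]'

```text
clock: 59.15
tool_pos: [0.5172, -0.2067, 0.1396]
orientation: [-3.141, -0.003, 0.002]
force: [0.2, 0.1, -2.8]
opening: 0.0135
grip_force: 88.6
```

Run:
```python
from st import *
go(520,-208.5,70,0)
```

```text
t 59.15 pos [ 517.2 -206.7  139.6] yaw 0.1 tilt [-0.001  0.001] F [ 0.2  0.1 -2.8] open 13.5 j [-0.47  0.08  1.71  0.    1.35  1.1 ]
  units [0.06 0.04 1.39] rot 0.02
```

Emit:
apply_moves --translation '[[0.06, 0.03, 0.5], [0, 0, 0.6], [0, 0, 0.6], [0, 0, 0.2], [0, 0, 0], [0, 0, 0]]' --delta_rot '[[0, 0, 0], [0, 0, 0], [0, 0, 0], [0, 0, 0], [0, 0, 0], [0, 0, 0]]' --jaw '[10, 10, 10, 10, 10, 10]'

```text
clock: 59.75
tool_pos: [0.5214, -0.2095, 0.0466]
orientation: [3.141, -0.001, 0.002]
force: [0.6, 0.0, -2.7]
opening: 0.0137
grip_force: 88.5
```

Run:
```python
from st import *
go(520,-208.5,36,0)
from fit import *
measure("bar","bar",(520,-208,0),z0=12,zc=.03)
```

```text
t 59.75 pos [ 521.4 -209.5   46.6] yaw -0.0 tilt [ 0.001 -0.001] F [ 0.6  0.  -2.7] open 13.7 j [-0.47  0.2   1.77  0.    1.18  1.1 ]
  units [-0.03 -0.02  0.21] rot -0.01Traceback (most recent call last):
  File "<stdin>", line 4, in <module>
  File "fit.py", line 42, in measure
    q,f=fit(kind,[(p,m) for n,p,m in vs],q0,z0)
        ~~~^^^^^^^^^^^^^^^^^^^^^^^^^^^^^^^^^^^^
  File "fit.py", line 24, in fit
    r=minimize(cost,q0,method="Nelder-Mead",options=dict(initial_simplex=[q0,q0+[8,0,0],q0+[0,8,0],q0+[0,0,.1]],maxfev=90,xatol=.05,fatol=1e-4))
    res = _minimize_neldermead(fun, x0, args, callback, bounds=bounds,
                               **options)
    fsim[k] = func(sim[k])
              ~~~~^^^^^^^^
    fx = function(np.copy(x), *(wrapper_args + args))
  File "fit.py", line 22, in cost
    return c/len(views)
           ~^~~~~~~~~~~
ZeroDivisionError: division by zero
```

Emit:
apply_moves --translation '[[-0.02, -0.02, 0.1], [0, 0, 0.08], [0, 0, 0], [0, 0, 0]]' --delta_rot '[[0, 0, 0], [0, 0, 0], [0, 0, 0], [0, 0, 0]]' --jaw '[10, 10, 10, 10]'

```text
clock: 60.35
tool_pos: [0.5195, -0.2082, 0.0361]
orientation: [-3.141, 0.002, 0.001]
force: [-0.3, 0.8, -3.0]
opening: 0.0135
grip_force: 88.6
```

Emit:
apply_moves --translation '[[0, 0, 0.02], [0, 0, 0.02], [0, 0, 0]]' --delta_rot '[[0, 0, 0], [0, 0, 0], [0, 0, 0]]' --jaw '[10, 10, 10]'

```text
clock: 60.65
tool_pos: [0.5196, -0.2082, 0.0358]
orientation: [-3.141, 0.002, 0.001]
force: [-7.8, 3.2, 13.1]
opening: 0.0132
grip_force: 90.7
```

The bar is down on the mat. I release, rise and move well clear for a last look.

Emit:
apply_moves --translation '[[0, 0, -0.01], [0, 0, 0], [0, 0, 0], [0, 0, 0], [0, 0, 0], [0, 0, -0.3], [0, 0, -0.6], [0, 0, -0.9], [0, 0, -0.9], [-0.6, 0, 0], [-0.8, 0.5, 0], [-0.8, 0.8, 0], [-0.8, 0.8, 0], [-0.5, 0.8, 0], [-0.5, 0.8, 0], [-0.5, 0.8, 0], [-0.4, 0.8, 0], [0, 0, 0], [0, 0, 0]]' --delta_rot '[[0, 0, 0], [0, 0, 0], [0, 0, 0], [0, 0, 0], [0, 0, 0], [0, 0, 0], [0, 0, 0], [0, 0, 0], [0, 0, 0], [0, 0, 0], [0, 0, 0], [0, 0, 0], [0, 0, 0], [0, 0, 0], [0, 0, 0], [0, 0, 0], [0, 0, 0], [0, 0, 0], [0, 0, 0]]' --jaw '[10, 36, 36, 36, 36, 36, 36, 36, 36, 36, 36, 36, 36, 36, 36, 36, 36, 36, 36]'

```text
clock: 62.55
tool_pos: [0.2831, -0.4644, 0.1707]
orientation: [3.141, -0.006, 0.001]
force: [0.4, -0.2, -0.9]
opening: 0.0362
grip_force: 0.0
```

```bash
python3 packs.py z
python3 - <<'E'
from fit import *
from st import *
measure("bar","bar",(520,-208,0),z0=4)
E
```

```text
t 62.55 pos [ 283.1 -464.4  170.7] yaw -0.2 tilt [ 0. -0.] F [ 0.4 -0.2 -0.9] open 36.2 j [-1.12  0.02  1.72  0.    1.41  0.46]
top 2 0.72 TRAY [537.6 -48.5   1. ] 0.14
top 2 0.68 TRAY [554.3 104.9   0.7] 0.1
top 2 0.57 TRAY [552.2  42.5   4. ] 0.13
bar top [ 5.187e+02 -2.068e+02 -2.000e-01] 0.05
bar side [ 520.7 -209.9   -1.3] 0.124
bar both [ 518.9 -206.8   -0. ] 0.094
```

View pics/zt.png

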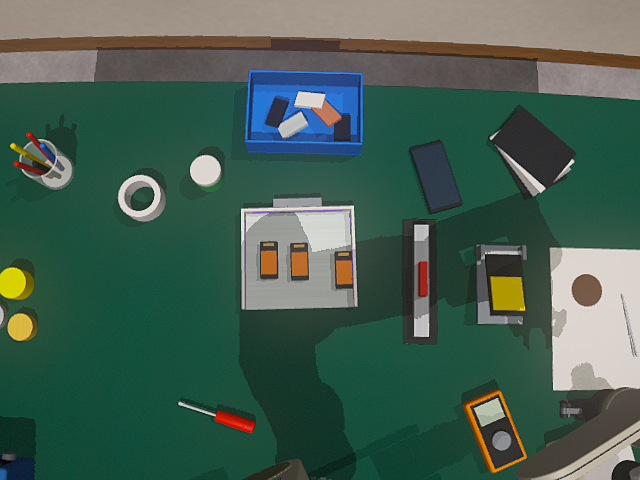

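The bar lies centred on the mat at (421,281), within about 1 mm. The three packs are flat in the tray at (269,260), (299,262) and (344,270). The pedal is up, and the tape, pot and handset are where they were. I hand in.

```bash
python3 -c "
from workcell import *
print(sign_off())"
```

```text
the job is handed in; nothing more can be done
None
```

The job is handed in at about 64 s: all three packs are flat and label up in the tray, the bar closed the tray front for two full pedal presses of about 3.5 s each, and it is back centred on its mat. No verdict came back.

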